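Mount the tensile grip on the tester carriage with a drift pin

TASK

Take the blue strip grip out of the rack and seat it on the centre spigot of the tester's carriage, its three holes over the carriage's three holes. Then push the orange-handled drift fully home through the grip's outermost hole, at its long end, to bring the parts into line, and only after that drop the two knurled bolts fully home in the other two holes. Leave the drift in, ready for tightening, and do not disturb the other things on the bench.

Things in the scene. Friction and masses are not known exactly. Their poses are not given: they have to be found in the camera images.
- grip_mid (a point): strip grip: blue clamp body, 40 mm wide (its x), 56 mm long (y), 36 mm high, on a steel flange 52 mm wide, 10 mm thick, from y = -106 to +66 mm. Point: body's centre line, 28 mm above the flange's underside (body top 46 mm above it). z up. Loose, 0.4 to 0.75 kg. In the underside's centre a 27 mm bore, 10 mm deep, for the spigot
- grip_hole_a (a point): bolt hole, 15 mm, through the grip's flange at its y = +50 mm; point on the flange's upper face. In the rack a post stands in each bolt hole, 15 mm from the body's end (y) faces: there the grip can only be taken across its 40 mm width
- grip_hole_b (a point): bolt hole, 15 mm, through the grip's flange at its y = -50 mm; point on the upper face. On the carriage the bearing blocks leave only 13 mm beside the body's sides (x): there the grip can only be held by its end faces, 56 mm apart, so it is set down on the bench and taken again in between
- grip_hole_pin (a point): drift hole, 15 mm, through the grip's flange at its y = -90 mm (the long end, two yellow dots beside it); point on the upper face
- seat (a point): the grip's place: centre of the carriage plate's upper face, 100 mm above the bench, at the foot of a spigot 24 mm across and 8 mm high, its top coned to 15 mm. Mounted, the grip's axes agree with these (z up, y the pull axis). Plate x = -95 to 95, y = -125 to 85 mm, brake on (it does not slide)
- seat_hole_a (a point): hole in the carriage plate, 15 mm, 33 mm deep, at the seat's y = +50 mm; point on the plate's upper face. Beside the seat stand two dark bearing blocks, x = 33 to 93 and -33 to -93 mm, y = -20 to 20 mm, 48 mm above the plate
- seat_hole_b (a point): hole in the carriage plate, 15 mm, 33 mm deep, at the seat's y = -50 mm; point on the upper face. Two 16 mm guide rods run along y at the seat's x = 63 and -63 mm, their centres 27 mm above the plate
- seat_hole_pin (a point): hole in the carriage plate for the drift, 15 mm, 33 mm deep, at the seat's y = -90 mm; point on the upper face
- drift_mid (a point): drift pin, 80 mm long, standing tip down in the wooden block: steel shank 13.6 mm across, 34 mm long, its last 16 mm tapering to 6 mm; orange collar 22 mm across, 4 mm thick; orange handle 16 mm across, 42 mm long above it. Point: on the axis 40 mm above the tip (6 mm above the collar's underside). Home when the collar rests on the flange. 0.12 kg
- bolt_1_mid (a point): bolt, 52 mm long, standing in the wooden block: shank 12.6 mm across, 30 mm long, foot bevelled; dark knurled head 24 mm across, 22 mm high. Point: on the axis 26 mm above the foot (4 mm below the head's underside). Home when the head rests on the flange. 0.12 kg, loose fit, sinks by its own weight. Either bolt may go in either bolt hole
- bolt_2_mid (a point): the second bolt, the same as the first; point on the axis 26 mm above the foot (4 mm below the head's underside)
- tool_block: fixed wooden block 54 mm (x) by 150 mm (y) by 45 mm high; drift and bolts stand in its three 15 mm holes at y = -48, 0 and 48 mm, in any order, collar and heads on its top. Origin: centre of its underside
- rack: fixed grey rack, a board 220 mm (x) by 205 mm (y = -122 to 83 mm), top 15 mm above the bench, two stations at x = -52 and 52 mm, each with two 13.5 mm posts at y = 50 and -50 mm, tops 57 mm above the board. Strip grip at one station, bending support at the other, axes as the rack's. Origin: on the bench, middle of the four posts
- tester: fixed white tensile tester: bed 220 mm (x), y = -280 to 560 mm, 65 mm high, carrying the carriage; dark end plate 158 mm wide, 140 mm high at y = -260 to -235; drive housing 185 mm high at y = 270 to 560, its front sloping back from x = -110 at 95 mm height to -45 mm. Origin: on the bench, in the bed's centre line under the carriage's mid travel
- bend_support: bystander in the rack: bending support, a flange as the grip's with two steel rollers on a dark block, 40 mm high over all. Origin: underside, under the block's centre
- weight: bystander: brass weight 44 mm across, 65 mm high. Origin: centre of its underside
- spanner: bystander: steel spanner 180 mm long lying on the bench, 20 mm high. Origin: under its middle, x along it
- solvent: bystander: white plastic bottle 50 mm across, 105 mm high. Origin: centre of its underside
- caliper: bystander: caliper lying on the bench, 200 mm along its x, 10 mm high, jaws to 50 mm at -y near its -x end. Origin: under its middle
- screw_jar: bystander: clear jar 50 mm across, 60 mm high. Origin: centre of its underside

How it is judged:
By the outcome, as a careful person would: the job done as asked, in the order asked, and still so for the second after the job is handed in, with the robot touching nothing.
It also fails if it takes over 72 s, if anything falls off the work surface, if the arm or the gripper's body presses on something with over 40 N, if the wrist force passes 120 N, or if a joint passes its speed limit or range.

ROBOT

A 6-joint arm with a two-finger parallel gripper is mounted at the origin on the work surface. World frame = base frame: x ahead of the robot, y to its left, z up, the work surface at z = 0. Lengths are in m, angles in rad, forces in N, time in s.
With the tool pointing down it reaches from about 0.325 to 0.925 m from the base axis. Payload 3.1 kg.
Tool frame: the origin (TCP) lies on the front face of the gripper's body, between the roots of the fingers; the fingertips stand 73 mm ahead of it and the grasp point (between the pads) lies 54 mm ahead of it; z points along the fingers, y is the direction in which the jaws open and shut (so a half turn about z gives the same grasp; the last joint's range is limited). The gripper opens to 85 mm and grips with 20 to 120 N. Pads are 22 mm wide; open, the fingers measure 114 mm over their backs; the gripper's body (76 mm by 85 mm) begins 54 mm behind the grasp point. The pads swing forward as they close: fully open they stand 13 mm farther back than shut.
Start: joints at [-1.265, 0.217, 1.613, -0, 1.311, -0.112], TCP at [0.254, -0.571, 0.304] pointing down, gripper open.
Joint ranges: [-2.75, 2.75], [-0.78, 2.1], [0.31, 2.55], [-1.13, 4.27], [0.13, 2.63], [-2.58, 2.58]. Speed limits (rad/s): [2.79, 2.79, 3.14, 3.14, 3.14, 3.14].

INTERFACE

Orientations are given as a unit quaternion [x, y, z, w].
In Python, from workcell import r gives the robot as it stands.
- The arm moves only by the tool servo_tool, never from a script. Its argument "steps" is a list of rows, each an object with "slide": the shift along the world's x, y, z in cm, a list of three; "angular": the turn, a rotation vector about the world's x, y, z in degrees, a list of three; "gripper": the finger opening in cm, from 0 to 8.54. In form: [{"slide": [dx, dy, dz], "angular": [wx, wy, wz], "gripper": gripper}, ...]. A call has 1 to 12 rows; each row shifts and turns the commanded pose from where the row before left it; what a row does not reach is not made up. A row lasts 1/12 s, in which the tool goes at most 41.7 mm and 7.16 degrees, less where a joint would pass 70% of its speed; a pose out of reach is approached as far as the arm can. A call is refused whole if a number of a shift passes 4.17 or a number of a turn 7.16, either way. A call with a gripper value outside its range is refused whole. The fingers move at their own pace and stop on an object; the grip force is fixed at half the most. Time passes only in rows, so rows that do not move let the fingers close. It gives the time, the measured TCP pose, the force and the opening at its end, in the units of the state.
- r.observe(): the state, without advancing time (a new reading comes with each control period).
- r.capture(name): name is "scene" or "side" or "wrist"; returns a dict with "pixels" (420x560x3 uint8, red, green, blue), "K" (3x3 intrinsics, pixels), "cam_to_world" (4x4, takes a point from camera to world coordinates); the wrist camera has in their place "T_tool_cam" (4x4, takes a point from camera to tool coordinates, whose origin is the TCP and whose axes are the flange's). Camera axes: x right, y down, z forward; pixel columns grow to the right and rows downward; lengths in m; the calibration is good to about 2 mm. A picture is of the moment at which its call begins: read the wrist's pose just before it. There is no depth.
- r.finish_job(): hands the job in, once; it reports no verdict.
The state is a dict: "clock": time; "q": joint angles; "joint_velocities": joint speeds; "joint_torque": joint torques, N m; "tcp_pos": TCP position; "ee_rot": TCP orientation; "contact_force": force on the tool from outside, world axes, zero at the start; "moment": the same for the moment, N m; "gripper_width": finger opening in m.
Only numpy, scipy, OpenCV 4.12 (cv2) and the standard library are available. Lean on these libraries where they do the work, as an engineer would, in place of code of your own. Each camera call takes 0.05 s, during which the arm holds its last target.

## Working session

There is one attempt and no reset: what is moved stays moved. The work goes in short steps, Python scripts to look and compute and a tool call to move; the robot and the scene stay as the last step left them, time stands still between calls to the robot, and variables do not carry over. Pictures are saved under pics/ and viewed, and the job is handed in when it is done.

Besides the shell and the picture viewer there is one more tool, called after ">>>" as a command line: name --argument value ..., lists and objects as JSON in quotes. servo_tool: Moves the arm, as the interface text tells. Its arguments: {"type":"object","properties":{"steps":{"type":"array","items":{"type":"object","properties":{"slide":{"type":"array","items":{"type":"number"}},"angular":{"type":"array","items":{"type":"number"}},"gripper":{"type":"number"}}}}},"required":["steps"]}

```bash
ls; mkdir -p pics
python3 - <<'E'
from workcell import r
import cv2
s=r.observe(); print({k:s[k] for k in ('clock','tcp_pos','ee_rot','gripper_width','contact_force')})
for n in ('scene','side','wrist'):
    c=r.capture(n); cv2.imwrite(f'pics/{n}0.png',c['pixels'][:,:,::-1]); print(n,c['K'].tolist() if hasattr(c['K'],'tolist') else c['K']); print(c.get('cam_to_world',c.get('T_tool_cam')))
E
```

```text
pics
{'clock': 0.0, 'tcp_pos': array([ 0.2534254 , -0.57059369,  0.30254113]), 'ee_rot': array([ 9.78255438e-01,  2.07400123e-01, -1.06587677e-04, -1.21463675e-03]), 'gripper_width': 0.08585099409824627, 'contact_force': array([-0.1155262 , -0.15969042,  0.16060974])}
scene [[511.56463752317467, 0.0, 271.54133328159907], [0.0, 511.56463752317467, 206.38066867714036], [0.0, 0.0, 1.0]]
[[-0.12202041  0.59223291 -0.79647423  1.49192912]
 [ 0.99226054  0.09140318 -0.08405051  0.06887289]
 [ 0.0230228  -0.80056583 -0.5988024   0.83836798]
 [ 0.          0.          0.          1.        ]]
side [[456.589382323729, 0.0, 283.0949957298075], [0.0, 456.589382323729, 209.47201572383045], [0.0, 0.0, 1.0]]
[[-0.91610869 -0.21383281  0.33914656  0.16058736]
 [-0.40090981  0.49706183 -0.76954588  0.7666391 ]
 [-0.00402265 -0.84095486 -0.54109033  0.61863661]
 [ 0.          0.          0.          1.        ]]
wrist [[314.1078338276935, 0.0, 281.2947865599955], [0.0, 314.1078338276935, 205.58700182396495], [0.0, 0.0, 1.0]]
[[ 1.29276217e-03 -9.50947432e-01 -3.09349818e-01  7.88867453e-02]
 [ 9.99998969e-01  1.42257175e-03 -1.94052538e-04 -2.35021238e-04]
 [ 6.24606075e-04 -3.09349249e-01  9.50948291e-01 -7.03340705e-02]
 [ 0.00000000e+00  0.00000000e+00  0.00000000e+00  1.00000000e+00]]
```

View pics/scene0.png

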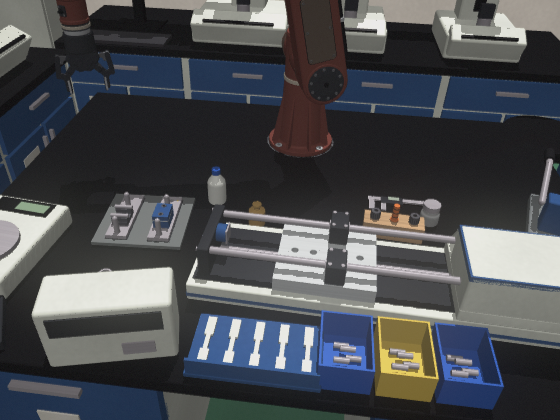

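View pics/side0.png

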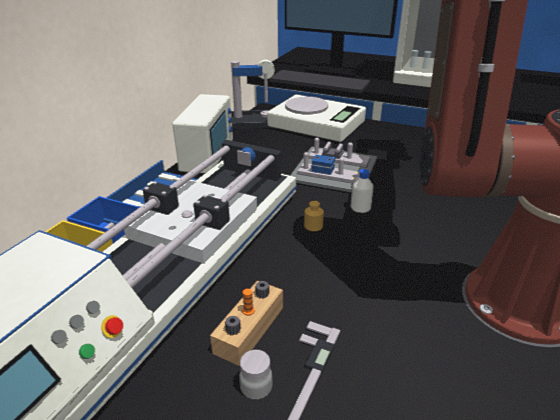

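View pics/wrist0.png

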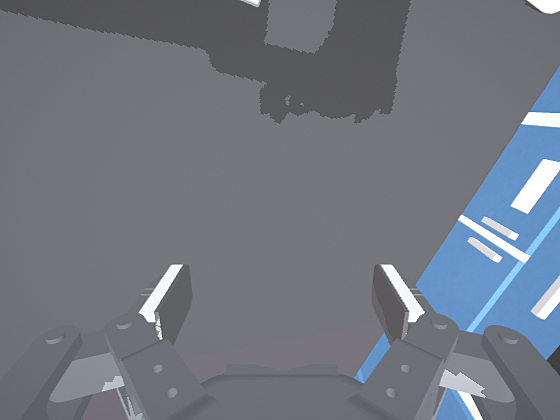

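The scene view shows the rack at about (145,220) with the grip at (163,215), the carriage at (325,262) and the tool block at (395,222). I'll enlarge these areas.

```bash
cat > h.py <<'E'
import numpy as np, cv2
from workcell import r
from scipy.spatial.transform import Rotation as R
def crop(name,im,x0,y0,w,h,f):
    c=im[y0:y0+h,x0:x0+w,::-1]; c=cv2.resize(c,None,fx=f,fy=f,interpolation=cv2.INTER_CUBIC); cv2.imwrite('pics/'+name,c)
def ray(c,uv,T=None):
    T=c['cam_to_world'] if T is None else T
    d=np.linalg.inv(c['K'])@np.array([uv[0],uv[1],1.]); return T[:3,3],T[:3,:3]@d
def onplane(c,uv,z,T=None):
    o,d=ray(c,uv,T); return o+d*(z-o[2])/d[2]
def wristT(s,c):
    T=np.eye(4);T[:3,:3]=R.from_quat(s['ee_rot']).as_matrix();T[:3,3]=s['tcp_pos'];return T@c['T_tool_cam']
def tri(rs):
    A=np.zeros((3,3));b=np.zeros(3)
    for o,d in rs:
        d=d/np.linalg.norm(d);P=np.eye(3)-np.outer(d,d);A+=P;b+=P@o
    p=np.linalg.solve(A,b); return p,[np.linalg.norm((np.eye(3)-np.outer(d,d)/(d@d))@(p-o)) for o,d in rs]
def proj(c,p,T=None):
    T=c['cam_to_world'] if T is None else T
    q=np.linalg.inv(T)@np.append(p,1); q=c['K']@q[:3]; return q[:2]/q[2]
E
python3 - <<'E'
from h import *
import cv2
a=cv2.imread('pics/scene0.png')[:,:,::-1]; b=cv2.imread('pics/side0.png')[:,:,::-1]
crop('s_rack.png',a,90,180,110,75,7)
crop('s_car.png',a,260,190,190,120,4)
crop('d_rack.png',b,280,120,110,75,7)
crop('d_car.png',b,110,160,180,120,4)
crop('d_blk.png',b,200,270,100,90,6)
E
```

```text
(no output)
```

View pics/s_rack.png

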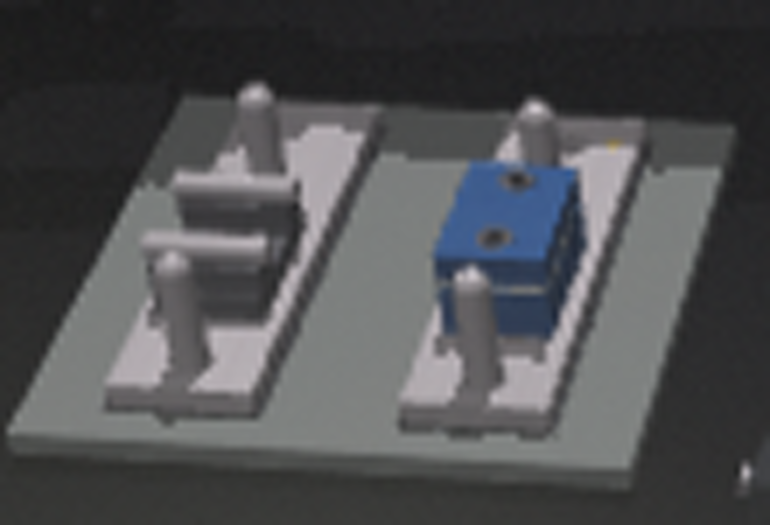

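View pics/s_car.png

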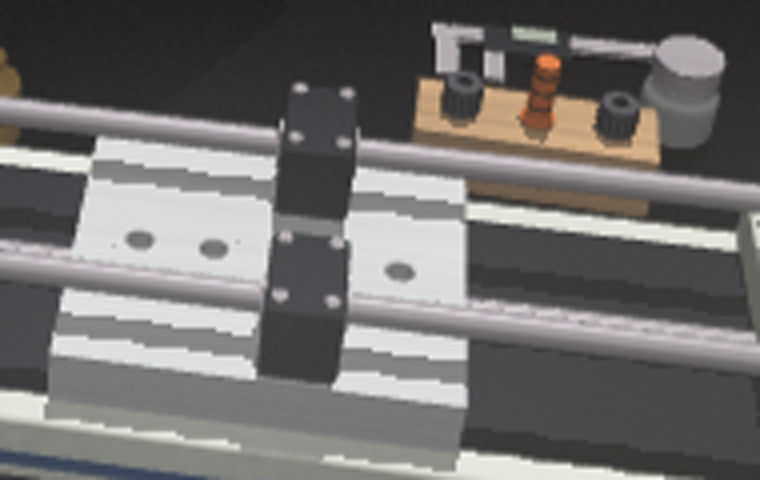

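View pics/d_rack.png

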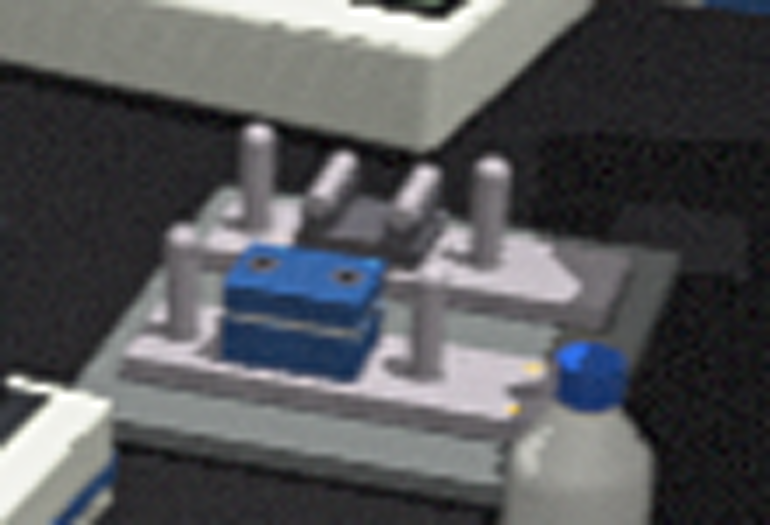

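View pics/d_car.png

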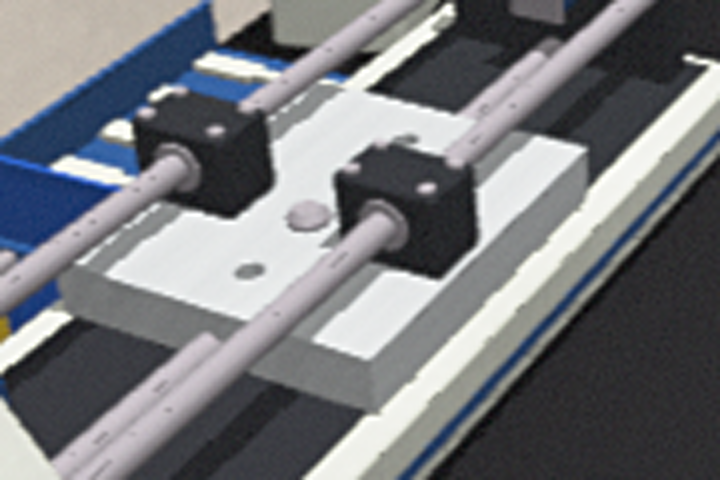

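View pics/d_blk.png

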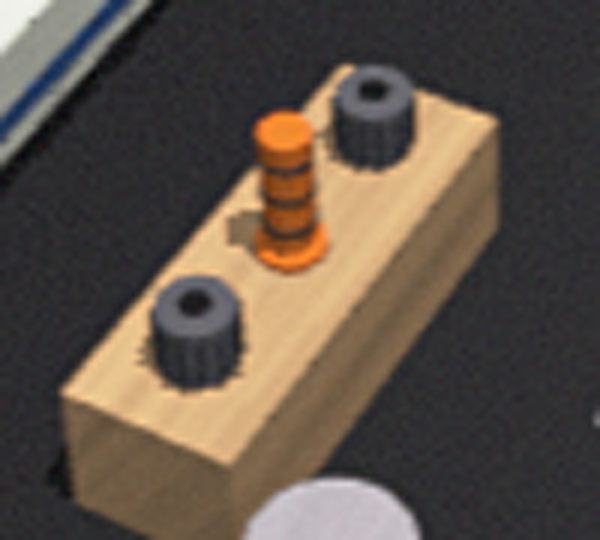

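Run:
```python
from h import *
np.set_printoptions(precision=4,suppress=True)
S=r.capture('scene');D=r.capture('side')
def s(x,y,f,x0,y0): return ((x+.5)/f-.5+x0,(y+.5)/f-.5+y0)
sr=lambda x,y:s(x,y,7,90,180); dr=lambda x,y:s(x,y,7,280,120)
sc=lambda x,y:s(x,y,4,260,190); dc=lambda x,y:s(x,y,4,110,160); db=lambda x,y:s(x,y,6,200,270)
P={}
for n,a,b,z in [('post+x',sr(473,270),dr(183,230),.072),('post-x',sr(537,105),dr(430,272),.072),('bs post+',sr(172,257),dr(259,130),.072),('bs post-',sr(257,90),dr(491,162),.072)]:
    print(n,onplane(S,a,z),onplane(D,b,z),tri([ray(S,a),ray(D,b)]))
for n,a in [('pin',sc(140,240)),('b',sc(213,249)),('a',sc(400,271))]:
    print(n,onplane(S,a,.1))
print('a side',onplane(D,dc(249,271),.1),'b side',onplane(D,dc(405,140),.1),'spigot side',onplane(D,dc(308,213),.108))
print('block S: bolt',onplane(S,sc(466,82),.067),onplane(S,sc(622,100),.067),'drift',onplane(S,sc(548,62),.091))
print('block D',onplane(D,db(375,92),.067),onplane(D,db(196,303),.067),'drift',onplane(D,db(284,127),.091))
print('side block corners top',[onplane(D,db(*q),.045) for q in [(63,393),(232,464),(498,120),(343,66)]])
print('grip top D',[onplane(D,dr(*q),.061) for q in [(245,243),(385,262),(368,305),(226,285)]])
print('grip top S',[onplane(S,sr(*q),.061) for q in [(475,163),(580,172),(551,275),(437,258)]])
```

```text
post+x [ 0.5615 -0.3053  0.072 ] [ 0.5622 -0.3004  0.072 ] (array([ 0.5628, -0.3042,  0.0715]), [np.float64(0.0014334388310359258), np.float64(0.001433438831035746)])
post-x [ 0.4636 -0.3114  0.072 ] [ 0.4621 -0.3032  0.072 ] (array([ 0.4633, -0.3109,  0.0699]), [np.float64(0.0017840530581230984), np.float64(0.0017840530581232218)])
bs post+ [ 0.5701 -0.4091  0.072 ] [ 0.5677 -0.4021  0.072 ] (array([ 0.5694, -0.4091,  0.07  ]), [np.float64(0.001310551182356784), np.float64(0.001310551182356779)])
bs post- [ 0.4701 -0.4148  0.072 ] [ 0.4697 -0.4092  0.072 ] (array([ 0.4704, -0.4144,  0.0709]), [np.float64(0.001224005401999145), np.float64(0.0012240054019993158)])
pin [0.6576 0.0339 0.1   ]
b [0.659  0.0736 0.1   ]
a [0.6618 0.1738 0.1   ]
a side [0.6619 0.1762 0.1   ] b side [0.6569 0.0366 0.1   ] spigot side [0.6568 0.1302 0.108 ]
block S: bolt [0.4414 0.2225 0.067 ] [0.4454 0.3186 0.067 ] drift [0.4455 0.269  0.091 ]
block D [0.4413 0.2238 0.067 ] [0.4491 0.3187 0.067 ] drift [0.4461 0.2705 0.091 ]
side block corners top [array([0.4778, 0.344 , 0.045 ]), array([0.4242, 0.3471, 0.045 ]), array([0.4127, 0.1986, 0.045 ]), array([0.4669, 0.1954, 0.045 ])]
grip top D [array([ 0.5434, -0.3205,  0.061 ]), array([ 0.487 , -0.3262,  0.061 ]), array([ 0.4814, -0.2883,  0.061 ]), array([ 0.5373, -0.2829,  0.061 ])]
grip top S [array([ 0.4873, -0.3287,  0.061 ]), array([ 0.4869, -0.2898,  0.061 ]), array([ 0.5468, -0.2831,  0.061 ]), array([ 0.5435, -0.325 ,  0.061 ])]
```

Two views agree to within about 3 mm. The grip is at about (0.513, -0.307) with its y axis about 3.5° off +x. The seat is at about (0.660, 0.124), yaw about -1.7°. The block tools are at x≈0.444. Next I move above the rack to look with the wrist camera.

>>> servo_tool --steps '[{"slide": [2.6, 2.6, 0], "angular": [0, 0, -5]}, {"slide": [2.6, 2.6, 0], "angular": [0, 0, -5]}, {"slide": [2.6, 2.6, 0], "angular": [0, 0, -5]}, {"slide": [2.6, 2.6, 0], "angular": [0, 0, -5]}, {"slide": [2.6, 2.6, 0]}, {"slide": [2.6, 2.6, 0]}, {"slide": [2.6, 2.6, 0]}, {"slide": [2.6, 2.6, -1]}, {"slide": [2.6, 2.6, -1]}, {"slide": [2.6, 2.6, 0]}, {"slide": [0, 0, 0]}, {"slide": [0, 0, 0]}]'

```text
$.steps[0]: bad value
```

```bash
cat > look.py <<'E'
import sys
from h import *
s=r.observe(); c=r.capture('wrist'); T=wristT(s,c)
n=sys.argv[1]; np.savez('pics/'+n+'.npz',px=c['pixels'],K=c['K'],T=T)
cv2.imwrite(f'pics/{n}.png',c['pixels'][:,:,::-1])
m=R.from_quat(s['ee_rot']).as_matrix()
print('t',s['clock'],'tcp',s['tcp_pos'].round(4),'phi',np.degrees(np.arctan2(m[1,0],m[0,0])).round(2),'z',m[:,2].round(4),'w',round(s['gripper_width'],4),'F',np.round(s['contact_force'],1))
E
python3 look.py w1
```

```text
t 0.25 tcp [ 0.2535 -0.571   0.3032] phi 23.94 z [-4.0e-04  1.1e-03 -1.0e+00] w 0.0853 F [-0.1 -0.1  0. ]
```

View pics/w1.png

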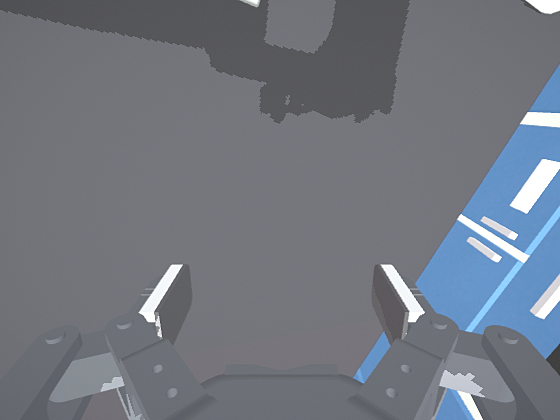

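All three fields are needed in each row, so I'm resending with them filled in.

>>> servo_tool --steps '[{"slide": [2.6, 2.6, 0], "angular": [0, 0, -5], "gripper": 8.5}, {"slide": [2.6, 2.6, 0], "angular": [0, 0, -5], "gripper": 8.5}, {"slide": [2.6, 2.6, 0], "angular": [0, 0, -5], "gripper": 8.5}, {"slide": [2.6, 2.6, 0], "angular": [0, 0, -5], "gripper": 8.5}, {"slide": [2.6, 2.6, 0], "angular": [0, 0, 0], "gripper": 8.5}, {"slide": [2.6, 2.6, 0], "angular": [0, 0, 0], "gripper": 8.5}, {"slide": [2.6, 2.6, 0], "angular": [0, 0, 0], "gripper": 8.5}, {"slide": [2.6, 2.6, -1], "angular": [0, 0, 0], "gripper": 8.5}, {"slide": [2.6, 2.6, -1], "angular": [0, 0, 0], "gripper": 8.5}, {"slide": [2.6, 2.6, 0], "angular": [0, 0, 0], "gripper": 8.5}, {"slide": [0, 0, 0], "angular": [0, 0, 0], "gripper": 8.5}, {"slide": [0, 0, 0], "angular": [0, 0, 0], "gripper": 8.5}]'

```text
clock: 1.3
tcp_pos: [0.5147, -0.3095, 0.2836]
ee_rot: [0.999, 0.036, -0.0, -0.0]
contact_force: [-0.4, -0.2, 0.0]
gripper_width: 0.0852
```

```bash
python3 look.py w2
```

```text
t 1.3 tcp [ 0.5147 -0.3095  0.2836] phi 4.17 z [-6.e-04  1.e-04 -1.e+00] w 0.0852 F [-0.4 -0.2  0. ]
```

View pics/w2.png

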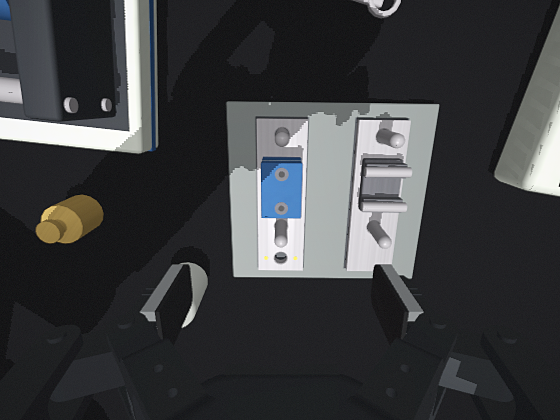

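The wrist view shows the grip's blue body at (281,188), with its posts at (281,135) and (281,232). The drift hole and yellow dots are at (281,258), and the spanner is at the top (380,5). Next I measure the body.

```bash
cat > m.py <<'E'
from h import *
np.set_printoptions(precision=4,suppress=True)
def load(n):
    z=np.load('pics/'+n+'.npz'); return {'pixels':z['px'],'K':z['K']},z['T']
def blue(px,lo=(100,120,60),hi=(125,255,255)):
    h=cv2.cvtColor(px,cv2.COLOR_RGB2HSV); return cv2.inRange(h,lo,hi)
E
python3 - <<'E'
from m import *
c,T=load('w2'); crop('w2c.png',c['pixels'],225,90,110,190,3)
m=blue(c['pixels']); m[:, :200]=0
cs,_=cv2.findContours(m,cv2.RETR_EXTERNAL,cv2.CHAIN_APPROX_NONE)
k=max(cs,key=cv2.contourArea); x,y,w,h=cv2.boundingRect(k); print(x,y,w,h,cv2.minAreaRect(k))
for q in cv2.boxPoints(cv2.minAreaRect(k)): print(q,onplane(c,q,.061,T))
for q in [(281,134.5),(281,228)]: print('post?',onplane(c,q,.072,T))
for q in [(280.5,258)]: print('pin hole',onplane(c,q,.025,T))
for q in [(253,118),(307,118),(257,270),(303,270)]: print(onplane(c,q,.025,T))
E
```

```text
261 161 41 57 ((281.0, 189.0), (56.0, 40.0), 90.0)
[261. 161.] [ 0.5405 -0.2884  0.061 ]
[301. 161.] [ 0.5433 -0.3258  0.061 ]
[301. 217.] [ 0.4877 -0.331   0.061 ]
[261. 217.] [ 0.4847 -0.2914  0.061 ]
post? [ 0.5672 -0.3052  0.072 ]
post? [ 0.4789 -0.3117  0.072 ]
pin hole [ 0.4223 -0.3153  0.025 ]
[ 0.577  -0.2761  0.025 ]
[ 0.581  -0.3304  0.025 ]
[ 0.4045 -0.2887  0.025 ]
[ 0.4085 -0.3429  0.025 ]
```

View pics/w2c.png

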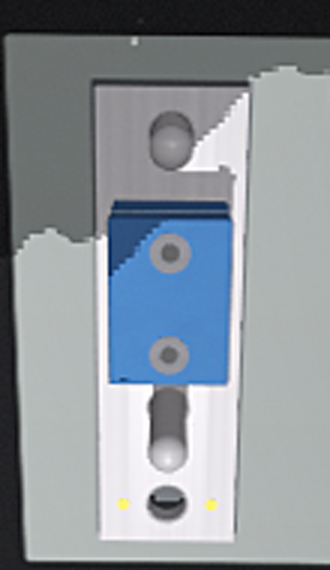

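The wrist view puts the grip at about (0.5125, -0.308), yaw matching the tool and centred in the jaws (u=281 against cx=281.3). I descend and grip.

>>> servo_tool --steps '[{"slide": [-0.2, 0, -3.5], "angular": [0, 0, 0], "gripper": 8.5}, {"slide": [0, 0, -3.5], "angular": [0, 0, 0], "gripper": 8.5}, {"slide": [0, 0, -3.5], "angular": [0, 0, 0], "gripper": 8.5}, {"slide": [0, 0, -3.5], "angular": [0, 0, 0], "gripper": 8.5}, {"slide": [0, 0, -2.3], "angular": [0, 0, 0], "gripper": 8.5}, {"slide": [0, 0, -1.0], "angular": [0, 0, 0], "gripper": 8.5}, {"slide": [0, 0, -1.0], "angular": [0, 0, 0], "gripper": 8.5}, {"slide": [0, 0, 0], "angular": [0, 0, 0], "gripper": 8.5}, {"slide": [0, 0, 0], "angular": [0, 0, 0], "gripper": 6}]'

```text
clock: 2.1
tcp_pos: [0.512, -0.3124, 0.102]
ee_rot: [0.999, 0.034, 0.001, 0.001]
contact_force: [-0.3, -0.2, 0.6]
gripper_width: 0.0754
```

```bash
python3 look.py w3
```

```text
t 2.1 tcp [ 0.512  -0.3124  0.102 ] phi 3.89 z [ 0.0014 -0.0012 -1.    ] w 0.0754 F [-0.3 -0.2  0.6]
```

View pics/w3.png

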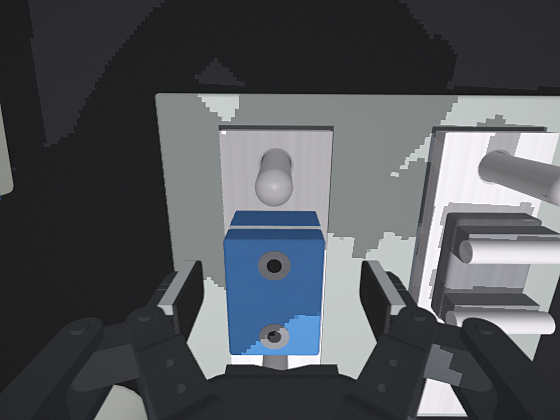

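The body is about 6 px left of the jaw centre because the tool drifted about 3 mm to -y. I correct by +3 mm, then close and check.

>>> servo_tool --steps '[{"slide": [0, 0.3, 0], "angular": [0, 0, 0], "gripper": 6}, {"slide": [0, 0, 0], "angular": [0, 0, 0], "gripper": 6}, {"slide": [0, 0, 0], "angular": [0, 0, 0], "gripper": 6}]'

```text
clock: 2.4
tcp_pos: [0.5124, -0.3085, 0.1023]
ee_rot: [0.999, 0.035, 0.001, 0.001]
contact_force: [-0.8, -0.4, 0.0]
gripper_width: 0.0602
```

```bash
python3 look.py w4
python3 - <<'E'
from m import *
c,T=load('w4'); m=blue(c['pixels'],(95,100,40)); 
for v in (245,280,310,340):
    x=np.where(m[v,200:360])[0]+200; print(v,x.min(),x.max())
E
```

```text
t 2.4 tcp [ 0.5124 -0.3085  0.1023] phi 3.97 z [ 0.0019 -0.0014 -1.    ] w 0.0602 F [-0.8 -0.4  0. ]
245 234 333
280 235 331
310 237 329
340 238 327
```

>>> servo_tool --steps '[{"slide": [0, 0, -0.1], "angular": [0, 0, 0], "gripper": 4.6}, {"slide": [0, 0, 0], "angular": [0, 0, 0], "gripper": 4.2}, {"slide": [0, 0, 0], "angular": [0, 0, 0], "gripper": 3.5}, {"slide": [0, 0, 0], "angular": [0, 0, 0], "gripper": 3.0}, {"slide": [0, 0, 0], "angular": [0, 0, 0], "gripper": 3.0}, {"slide": [0, 0, 0], "angular": [0, 0, 0], "gripper": 3.0}]'

```text
clock: 2.95
tcp_pos: [0.512, -0.3087, 0.1005]
ee_rot: [0.999, 0.034, 0.0, 0.001]
contact_force: [-0.0, -0.6, 2.4]
gripper_width: 0.0391
```

>>> servo_tool --steps '[{"slide": [0, 0, 0.8], "angular": [0, 0, 0], "gripper": 3.0}, {"slide": [0, 0, 1.2], "angular": [0, 0, 0], "gripper": 3.0}, {"slide": [0, 0, 2], "angular": [0, 0, 0], "gripper": 3.0}, {"slide": [0, 0, 2], "angular": [0, 0, 0], "gripper": 3.0}, {"slide": [0, 0, 2], "angular": [0, 0, 0], "gripper": 3.0}, {"slide": [0, 0, 2], "angular": [0, 0, 0], "gripper": 3.0}, {"slide": [0, 0, 2], "angular": [0, 0, 0], "gripper": 3.0}, {"slide": [0, 0, 2], "angular": [0, 0, 0], "gripper": 3.0}, {"slide": [0, 0, 0], "angular": [0, 0, 0], "gripper": 3.0}]'

```text
clock: 3.7
tcp_pos: [0.5127, -0.3087, 0.243]
ee_rot: [0.999, 0.034, 0.002, 0.001]
contact_force: [1.3, -1.1, -4.5]
gripper_width: 0.0394
```

```bash
python3 look.py w5
python3 - <<'E'
from m import *
S=r.capture('scene');crop('s5.png',S['pixels'],80,130,300,180,2.6)
print('weight',onplane(S,(257,214),.03),'solv base',onplane(S,(217,200),.0),'jar',onplane(S,(431,208),.05))
for p in [(.40,-.056,0),(.446,-.056,0),(.446,.116,0),(.394,.116,0)]: print(proj(S,p))
E
```

```text
t 3.7 tcp [ 0.5127 -0.3087  0.243 ] phi 3.94 z [ 0.0041 -0.0023 -1.    ] w 0.0394 F [ 1.3 -1.1 -4.5]
weight [ 0.4551 -0.0778  0.03  ] solv base [ 0.3706 -0.2019  0.    ] jar [0.3871 0.3681 0.05  ]
[267.8512 211.2212]
[265.6168 221.7102]
[331.1429 227.9187]
[331.7093 215.7905]
```

View pics/s5.png

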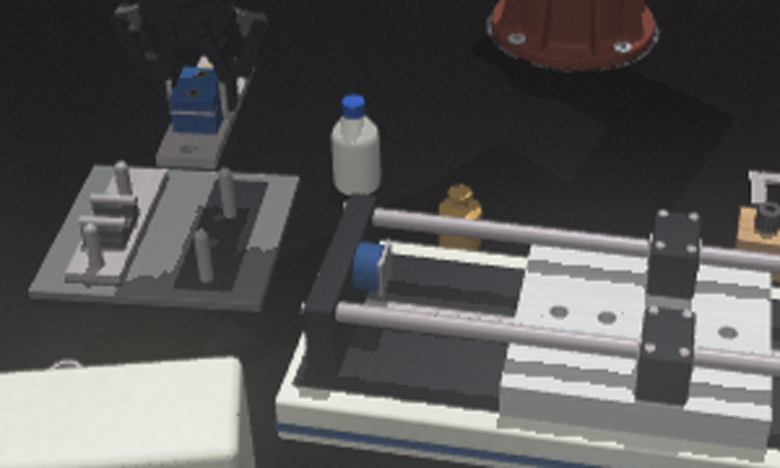

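View pics/w5.png

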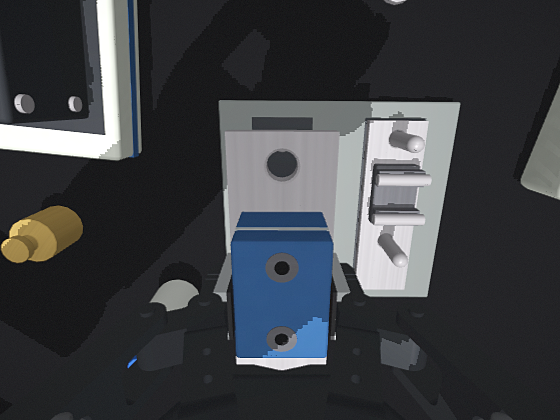

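The grip is out of the rack and clear, held at 39.4 mm. I carry it to free bench at about (0.42, 0.07), turning it +84° on the way.

>>> servo_tool --steps '[{"slide": [-0.77, 3.15, 0], "angular": [0, 0, 7], "gripper": 3.0}, {"slide": [-0.77, 3.15, 0], "angular": [0, 0, 7], "gripper": 3.0}, {"slide": [-0.77, 3.15, 0], "angular": [0, 0, 7], "gripper": 3.0}, {"slide": [-0.77, 3.15, 0], "angular": [0, 0, 7], "gripper": 3.0}, {"slide": [-0.77, 3.15, 0], "angular": [0, 0, 7], "gripper": 3.0}, {"slide": [-0.77, 3.15, 0], "angular": [0, 0, 7], "gripper": 3.0}, {"slide": [-0.77, 3.15, 0], "angular": [0, 0, 7], "gripper": 3.0}, {"slide": [-0.77, 3.15, 0], "angular": [0, 0, 7], "gripper": 3.0}, {"slide": [-0.77, 3.15, 0], "angular": [0, 0, 7], "gripper": 3.0}, {"slide": [-0.77, 3.15, 0], "angular": [0, 0, 7], "gripper": 3.0}, {"slide": [-0.77, 3.15, 0], "angular": [0, 0, 7], "gripper": 3.0}, {"slide": [-0.77, 3.15, 0], "angular": [0, 0, 7], "gripper": 3.0}]'

```text
clock: 4.8
tcp_pos: [0.4165, 0.0712, 0.237]
ee_rot: [0.718, 0.696, -0.002, -0.002]
contact_force: [0.9, 0.4, -4.3]
gripper_width: 0.039
```

>>> servo_tool --steps '[{"slide": [0, 0, 0], "angular": [0, 0, 0], "gripper": 3.0}, {"slide": [0, 0, 0], "angular": [0, 0, 0], "gripper": 3.0}, {"slide": [0, 0, 0], "angular": [0, 0, 0], "gripper": 3.0}]'

```text
clock: 5.05
tcp_pos: [0.418, 0.0697, 0.238]
ee_rot: [0.72, 0.694, -0.002, -0.001]
contact_force: [-0.4, -0.7, -4.5]
gripper_width: 0.0394
```

```bash
python3 look.py w6;python3 - <<'E'
from m import *
S=r.capture('scene');crop('s6.png',S['pixels'],180,110,280,180,2.6)
E
```

```text
t 5.05 tcp [0.418  0.0697 0.238 ] phi 87.94 z [-3.7e-03 -5.0e-04 -1.0e+00] w 0.0394 F [-0.4 -0.7 -4.5]
```

View pics/s6.png

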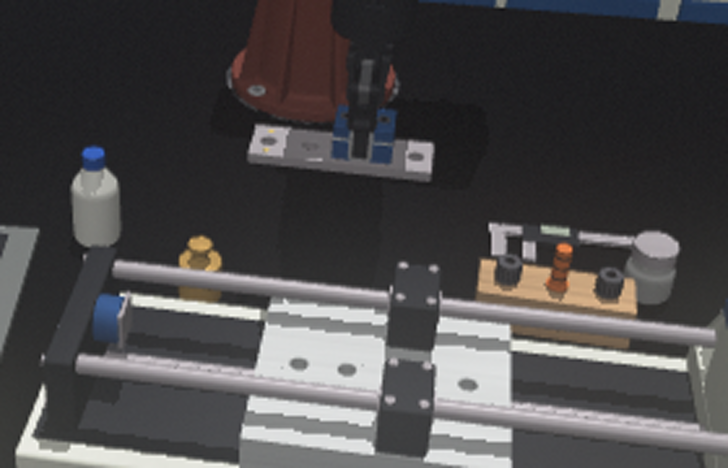

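View pics/w6.png

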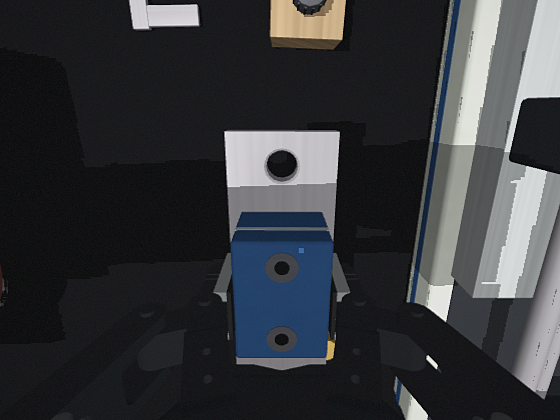

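The bench below is clear. I lower the grip.

>>> servo_tool --steps '[{"slide": [0, 0, -3.4], "angular": [0, 0, 0], "gripper": 3.0}, {"slide": [0, 0, -3.4], "angular": [0, 0, 0], "gripper": 3.0}, {"slide": [0, 0, -3.4], "angular": [0, 0, 0], "gripper": 3.0}, {"slide": [0, 0, -2.4], "angular": [0, 0, 0], "gripper": 3.0}, {"slide": [0, 0, -1.3], "angular": [0, 0, 0], "gripper": 3.0}, {"slide": [0, 0, -0.6], "angular": [0, 0, 0], "gripper": 3.0}, {"slide": [0, 0, -0.3], "angular": [0, 0, 0], "gripper": 3.0}, {"slide": [0, 0, 0], "angular": [0, 0, 0], "gripper": 3.0}, {"slide": [0, 0, 0], "angular": [0, 0, 0], "gripper": 3.0}]'

```text
clock: 5.9
tcp_pos: [0.4205, 0.0694, 0.0929]
ee_rot: [0.72, 0.694, 0.001, 0.001]
contact_force: [0.8, -0.4, -4.1]
gripper_width: 0.0391
```

>>> servo_tool --steps '[{"slide": [0, 0, -0.3], "angular": [0, 0, 0], "gripper": 3.0}, {"slide": [0, 0, -0.3], "angular": [0, 0, 0], "gripper": 3.0}, {"slide": [0, 0, -0.15], "angular": [0, 0, 0], "gripper": 3.0}, {"slide": [0, 0, 0], "angular": [0, 0, 0], "gripper": 3.0}, {"slide": [0, 0, 0], "angular": [0, 0, 0], "gripper": 3.0}]'

```text
clock: 6.32
tcp_pos: [0.42, 0.0698, 0.0854]
ee_rot: [0.72, 0.694, 0.0, 0.001]
contact_force: [-1.2, -0.4, 4.6]
gripper_width: 0.0394
```

It is resting on the bench (Fz changed from -4 to +4.6). I release, rise and turn 90° for the end-face grip.

>>> servo_tool --steps '[{"slide": [0, 0, 0], "angular": [0, 0, 0], "gripper": 5}, {"slide": [0, 0, 0], "angular": [0, 0, 0], "gripper": 7}, {"slide": [0, 0, 0], "angular": [0, 0, 0], "gripper": 8.5}, {"slide": [0, 0, 0], "angular": [0, 0, 0], "gripper": 8.5}, {"slide": [0, 0, 2], "angular": [0, 0, 0], "gripper": 8.5}, {"slide": [0, 0, 3.5], "angular": [0, 0, 0], "gripper": 8.5}, {"slide": [0, 0, 3.5], "angular": [0, 0, 0], "gripper": 8.5}, {"slide": [0, 0, 3], "angular": [0, 0, 0], "gripper": 8.5}, {"slide": [0, 0, 0], "angular": [0, 0, 7], "gripper": 8.5}, {"slide": [0, 0, 0], "angular": [0, 0, 7], "gripper": 8.5}, {"slide": [0, 0, 0], "angular": [0, 0, 7], "gripper": 8.5}, {"slide": [0, 0, 0], "angular": [0, 0, 7], "gripper": 8.5}]'

```text
clock: 7.32
tcp_pos: [0.4193, 0.0698, 0.2047]
ee_rot: [0.528, 0.849, 0.0, 0.0]
contact_force: [0.5, 0.2, -0.1]
gripper_width: 0.0851
```

>>> servo_tool --steps '[{"slide": [0, 0, 0], "angular": [0, 0, 7], "gripper": 8.5}, {"slide": [0, 0, 0], "angular": [0, 0, 7], "gripper": 8.5}, {"slide": [0, 0, 0], "angular": [0, 0, 7], "gripper": 8.5}, {"slide": [0, 0, 0], "angular": [0, 0, 7], "gripper": 8.5}, {"slide": [0, 0, 0], "angular": [0, 0, 7], "gripper": 8.5}, {"slide": [0, 0, 0], "angular": [0, 0, 7], "gripper": 8.5}, {"slide": [0, 0, 0], "angular": [0, 0, 7], "gripper": 8.5}, {"slide": [0, 0, 0], "angular": [0, 0, 7], "gripper": 8.5}, {"slide": [0, 0, 0], "angular": [0, 0, 6], "gripper": 8.5}, {"slide": [0, 0, 0], "angular": [0, 0, 0], "gripper": 8.5}, {"slide": [0, 0, 0], "angular": [0, 0, 0], "gripper": 8.5}, {"slide": [0, 0, 0], "angular": [0, 0, 0], "gripper": 8.5}]'

```text
clock: 8.32
tcp_pos: [0.4192, 0.0697, 0.2043]
ee_rot: [0.019, 1.0, 0.0, -0.0]
contact_force: [-0.2, -0.1, 0.1]
gripper_width: 0.085
```

```bash
python3 look.py w7
```

```text
t 8.3167 tcp [0.4192 0.0697 0.2043] phi 177.81 z [-1.e-04  0.e+00 -1.e+00] w 0.085 F [-0.2 -0.1  0.1]
```

View pics/w7.png

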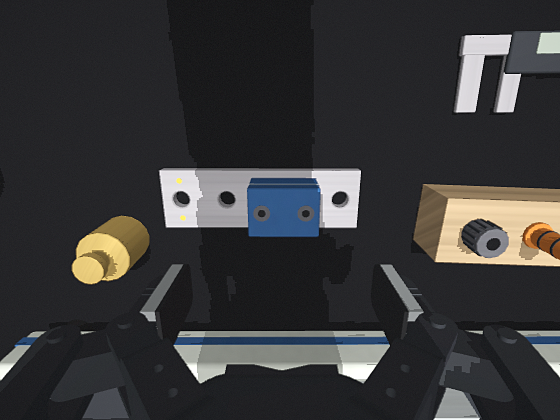

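The grip stands flat on the bench with its yellow-dot end to -y (left). The body is at u=247–319, nearly centred in the jaws.

Run:
```python
from m import *
c,T=load('w7'); m=blue(c['pixels'],(95,100,40)); 
k=max(cv2.findContours(m,0,1)[0],key=cv2.contourArea); print(cv2.boundingRect(k),cv2.minAreaRect(k))
for v in (195,210,230):
    x=np.where(m[v,200:360])[0]+200; a,b=onplane(c,(x.min()-.5,v),.046,T),onplane(c,(x.max()+.5,v),.046,T);print(v,x.min(),x.max(),a,b,(a+b)/2)
print('bottom edge',onplane(c,(283,236.5),.046,T))
A=[onplane(c,q,.01,T) for q in [(181.5,199.5),(227.5,198.5),(340,198.5)]]; print(np.array(A))
# flange edges
g=cv2.cvtColor(c['pixels'],cv2.COLOR_RGB2GRAY)
print(onplane(c,(159.5,168.5),.01,T),onplane(c,(359.5,168.5),.01,T),onplane(c,(160,227),.01,T),onplane(c,(359.5,227.5),.01,T))
```

```text
(247, 185, 73, 52) ((283.0, 210.5), (51.0, 72.0), 90.0)
195 247 319 [0.4042 0.0442 0.046 ] [0.4063 0.0994 0.046 ] [0.4052 0.0718 0.046 ]
210 248 319 [0.4162 0.0441 0.046 ] [0.4183 0.0994 0.046 ] [0.4172 0.0718 0.046 ]
230 248 318 [0.4328 0.0429 0.046 ] [0.4349 0.0987 0.046 ] [0.4338 0.0708 0.046 ]
bottom edge [0.4394 0.0706 0.046 ]
[[ 0.4164 -0.0178  0.01  ]
 [ 0.417   0.0227  0.01  ]
 [ 0.4207  0.1216  0.01  ]]
[ 0.3882 -0.0328  0.01  ] [0.3945 0.1377 0.01  ] [ 0.4416 -0.0408  0.01  ] [0.4489 0.1399 0.01  ]
```

The grip is at (0.4192, 0.0718), yaw -1.8°, square with the jaws. I go down and take it by the end faces.

>>> servo_tool --steps '[{"slide": [0, 0.2, -3.4], "angular": [0, 0, 0], "gripper": 8.5}, {"slide": [0, 0, -3.4], "angular": [0, 0, 0], "gripper": 8.5}, {"slide": [0, 0, -2.4], "angular": [0, 0, 0], "gripper": 8.5}, {"slide": [0, 0, -1.5], "angular": [0, 0, 0], "gripper": 8.5}, {"slide": [0, 0, -0.8], "angular": [0, 0, 0], "gripper": 8.5}, {"slide": [0, 0, 0], "angular": [0, 0, 0], "gripper": 8.5}, {"slide": [0, 0, 0], "angular": [0, 0, 0], "gripper": 7}]'

```text
clock: 8.95
tcp_pos: [0.4195, 0.0718, 0.0896]
ee_rot: [0.018, 1.0, -0.0, 0.0]
contact_force: [0.4, 0.0, 0.0]
gripper_width: 0.0754
```

>>> servo_tool --steps '[{"slide": [0, 0, 0], "angular": [0, 0, 0], "gripper": 6.2}, {"slide": [0, 0, 0], "angular": [0, 0, 0], "gripper": 6.2}]'

```text
clock: 9.12
tcp_pos: [0.4206, 0.0718, 0.0908]
ee_rot: [0.018, 1.0, 0.0, 0.002]
contact_force: [-0.3, 0.0, 0.3]
gripper_width: 0.0617
```

```bash
python3 look.py w8
```

```text
t 9.1167 tcp [0.4206 0.0718 0.0908] phi 177.93 z [ 0.0032  0.     -1.    ] w 0.0617 F [-0.3  0.   0.3]
```

View pics/w8.png

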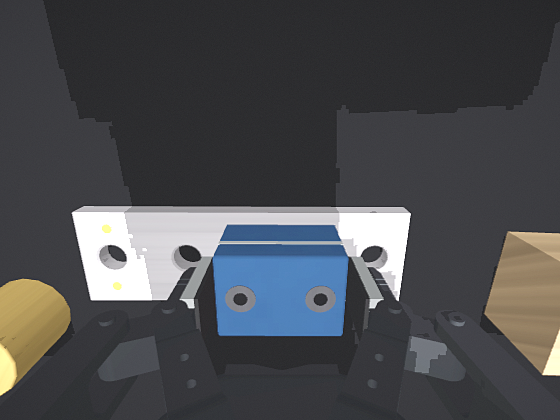

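>>> servo_tool --steps '[{"slide": [-0.1, 0, -0.6], "angular": [0, 0, 0], "gripper": 6.2}, {"slide": [0, 0, 0], "angular": [0, 0, 0], "gripper": 5.6}, {"slide": [0, 0, 0], "angular": [0, 0, 0], "gripper": 5}, {"slide": [0, 0, 0], "angular": [0, 0, 0], "gripper": 4.6}, {"slide": [0, 0, 0], "angular": [0, 0, 0], "gripper": 4.6}, {"slide": [0, 0, 0], "angular": [0, 0, 0], "gripper": 4.6}]'

```text
clock: 9.67
tcp_pos: [0.4184, 0.0716, 0.0836]
ee_rot: [0.018, 1.0, -0.0, 0.0]
contact_force: [-0.7, -1.4, 3.9]
gripper_width: 0.0552
```

The grip is held (55 mm). I lift it high and go past the seat in +x, so the wrist camera looks down on the carriage holes beside the held grip.

>>> servo_tool --steps '[{"slide": [0, 0, 1], "angular": [0, 0, 0], "gripper": 4.6}, {"slide": [0, 0, 2.5], "angular": [0, 0, 0], "gripper": 4.6}, {"slide": [0, 0, 3.5], "angular": [0, 0, 0], "gripper": 4.6}, {"slide": [0, 0, 3.5], "angular": [0, 0, 0], "gripper": 4.6}, {"slide": [0, 0, 3.5], "angular": [0, 0, 0], "gripper": 4.6}, {"slide": [0, 0, 3.5], "angular": [0, 0, 0], "gripper": 4.6}, {"slide": [0, 0, 2.5], "angular": [0, 0, 0], "gripper": 4.6}, {"slide": [1.5, 0, 0], "angular": [0, 0, 0], "gripper": 4.6}, {"slide": [3.2, 0.6, 0], "angular": [0, 0, 0], "gripper": 4.6}, {"slide": [3.2, 0.6, 0], "angular": [0, 0, 0], "gripper": 4.6}, {"slide": [3.2, 0.6, 0], "angular": [0, 0, 0], "gripper": 4.6}, {"slide": [3.2, 0.6, 0], "angular": [0, 0, 0], "gripper": 4.6}]'

```text
clock: 10.67
tcp_pos: [0.5611, 0.0964, 0.282]
ee_rot: [0.018, 1.0, 0.0, -0.002]
contact_force: [0.3, 0.4, -4.4]
gripper_width: 0.0552
```

>>> servo_tool --steps '[{"slide": [3.2, 0.6, 0], "angular": [0, 0, 0], "gripper": 4.6}, {"slide": [3.2, 0.6, 0], "angular": [0, 0, 0], "gripper": 4.6}, {"slide": [3.2, 0.6, 0], "angular": [0, 0, 0], "gripper": 4.6}, {"slide": [3.2, 0.6, 0], "angular": [0, 0, 0], "gripper": 4.6}, {"slide": [3.2, 0.2, 0], "angular": [0, 0, 0], "gripper": 4.6}, {"slide": [3.2, 0, 0], "angular": [0, 0, 0], "gripper": 4.6}, {"slide": [0, 0, 0], "angular": [0, 0, 0], "gripper": 4.6}, {"slide": [0, 0, 0], "angular": [0, 0, 0], "gripper": 4.6}, {"slide": [0, 0, 0], "angular": [0, 0, 0], "gripper": 4.6}]'

```text
clock: 11.42
tcp_pos: [0.7518, 0.1219, 0.2808]
ee_rot: [0.018, 1.0, 0.0, -0.003]
contact_force: [0.0, 0.5, -5.0]
gripper_width: 0.0553
```

```bash
python3 look.py w9
```

```text
t 11.4167 tcp [0.7518 0.1219 0.2808] phi 177.93 z [-5.4e-03  3.0e-04 -1.0e+00] w 0.0553 F [ 0.   0.5 -5. ]
```

View pics/w9.png

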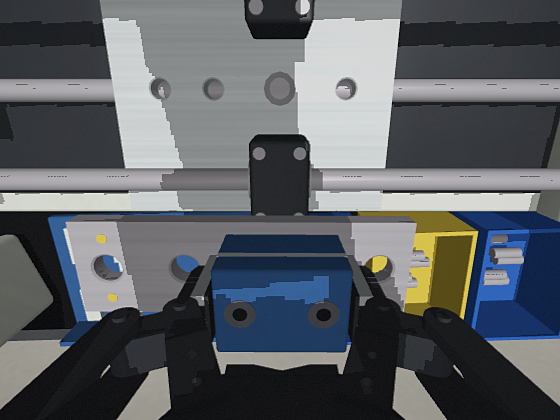

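The view shows the plate holes at (159,89), (213,88) and (346,88) and the spigot at (280,88). The held grip's holes are at (108,266), (186,267) and (378,267).

Run:
```python
from m import *
c,T=load('w9'); crop('w9a.png',c['pixels'],130,60,240,55,3.3); crop('w9b.png',c['pixels'],70,210,350,110,2.2)
```

```text
(no output)
```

View pics/w9a.png

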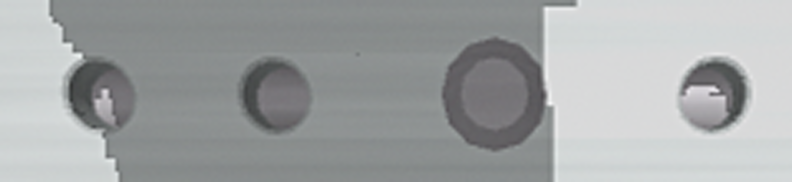

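View pics/w9b.png

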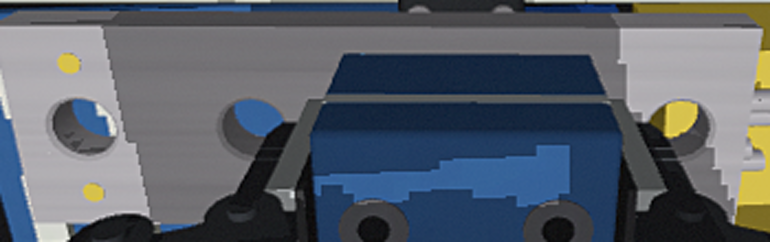

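Run:
```python
from m import *
c,T=load('w9')
def e(l):
    p=np.array(l); d=p[2]-p[0]; return np.degrees(np.arctan2(-d[0],d[1]))
P=[onplane(c,q,.1,T) for q in [(159.95,88.4),(213.3,88.4),(346,88.2)]]
zt=.2808-.0836+.01
G=[onplane(c,q,zt,T) for q in [(107.2,267.9),(185.0,267.9),(377.7,267.9)]]
ax=lambda l:(l[2]-l[0])/np.linalg.norm(l[2]-l[0])
for n,l in(('plate',P),('grip',G)):
    u=ax(l); c0=np.mean([l[0]+.09*u,l[1]+.05*u,l[2]-.05*u],0); print(n,np.array(l),'len',np.linalg.norm(l[2]-l[0]),'yaw',e(l),'centre',c0)
print('spig',onplane(c,(279.5,88.2),.104,T))
m=blue(c['pixels'],(95,100,40))
for v in (270,300,340):
    x=np.where(m[v,205:352])[0]+205; print(v,x.min(),x.max())
```

```text
plate [[0.6571 0.0343 0.1   ]
 [0.6585 0.0743 0.1   ]
 [0.6618 0.1739 0.1   ]] len 0.1397117741359513 yaw -1.9314230050329804 centre [0.6601 0.1242 0.1   ]
grip [[0.7489 0.0325 0.2072]
 [0.7503 0.0725 0.2072]
 [0.7538 0.1717 0.2072]] len 0.1393182228238868 yaw -2.020459452363148 centre [0.752  0.1222 0.2072]
spig [0.6603 0.124  0.104 ]
270 211 351
300 213 350
340 212 350
```

The plate centre is (0.6601, 0.1242), yaw -1.9°; the grip centre is (0.7520, 0.1222), yaw -2.0°. Hole spacing measures 139.5 mm against the nominal 140. The shift needed is -9.2, +0.2 cm, then down.

>>> servo_tool --steps '[{"slide": [-2.5, 0.2, 0], "angular": [0, 0, 0], "gripper": 4.6}, {"slide": [-2.5, 0, 0], "angular": [0, 0, 0], "gripper": 4.6}, {"slide": [-2.5, 0, 0], "angular": [0, 0, 0], "gripper": 4.6}, {"slide": [-1.7, 0, 0], "angular": [0, 0, 0], "gripper": 4.6}, {"slide": [0, 0, 0], "angular": [0, 0, 0], "gripper": 4.6}, {"slide": [0, 0, -2], "angular": [0, 0, 0], "gripper": 4.6}, {"slide": [0, 0, -2.5], "angular": [0, 0, 0], "gripper": 4.6}, {"slide": [0, 0, -1.5], "angular": [0, 0, 0], "gripper": 4.6}, {"slide": [0, 0, 0], "angular": [0, 0, 0], "gripper": 4.6}, {"slide": [0, 0, 0], "angular": [0, 0, 0], "gripper": 4.6}, {"slide": [0, 0, 0], "angular": [0, 0, 0], "gripper": 4.6}]'

```text
clock: 12.38
tcp_pos: [0.6618, 0.1238, 0.2246]
ee_rot: [0.018, 1.0, 0.0, 0.001]
contact_force: [0.6, -0.4, -3.8]
gripper_width: 0.0553
```

```bash
python3 look.py w10;python3 - <<'E'
from m import *
for n in ('scene','side'):
    S=r.capture(n); crop(n+'10.png',S['pixels'],*((260,190,190,120,4) if n=='scene' else (110,160,180,120,4)))
E
```

```text
t 12.3833 tcp [0.6618 0.1238 0.2246] phi 177.94 z [ 1.8e-03  2.0e-04 -1.0e+00] w 0.0553 F [ 0.6 -0.4 -3.8]
```

View pics/w10.png

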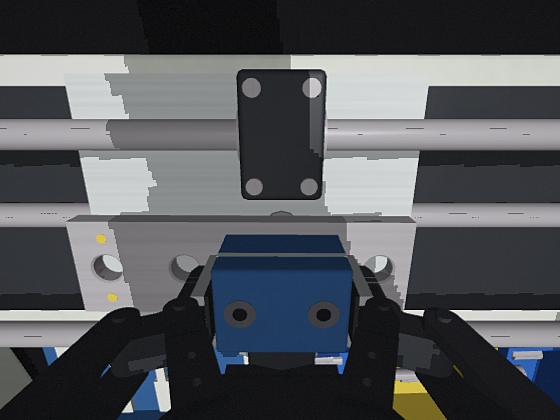

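View pics/scene10.png

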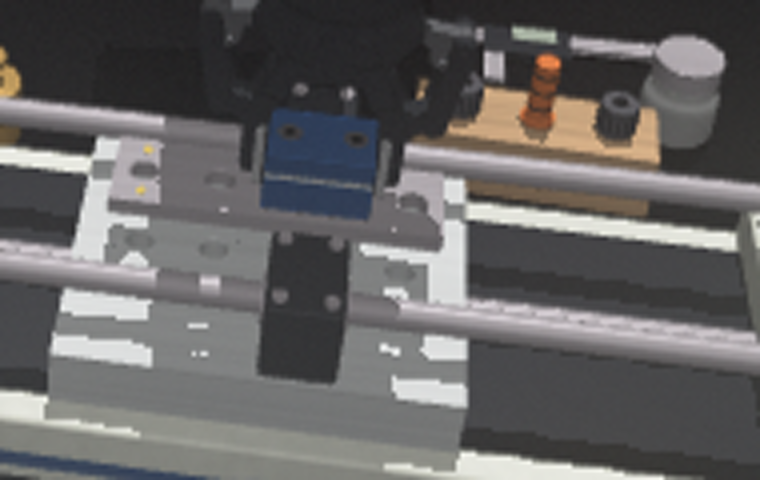

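View pics/side10.png

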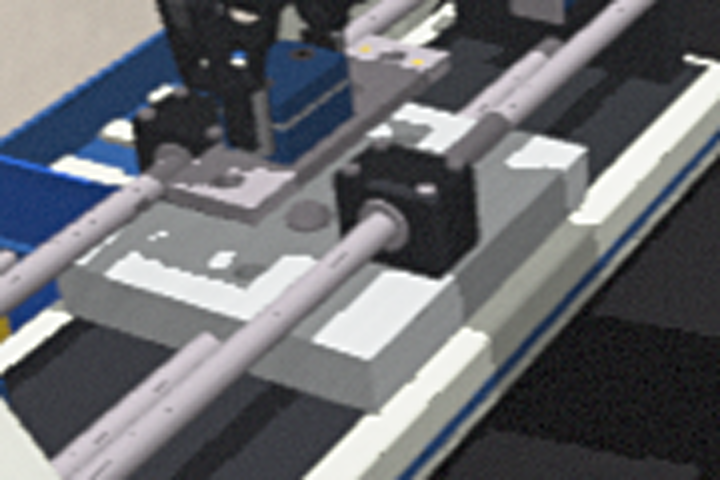

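>>> servo_tool --steps '[{"slide": [-0.2, 0, -1.2], "angular": [0, 0, 0], "gripper": 4.6}, {"slide": [0, 0, -1.2], "angular": [0, 0, 0], "gripper": 4.6}, {"slide": [0, 0, -0.5], "angular": [0, 0, 0], "gripper": 4.6}, {"slide": [0, 0, 0], "angular": [0, 0, 0], "gripper": 4.6}, {"slide": [0, 0, 0], "angular": [0, 0, 0], "gripper": 4.6}, {"slide": [0, 0, 0], "angular": [0, 0, 0], "gripper": 4.6}]'

```text
clock: 13.03
tcp_pos: [0.6593, 0.1238, 0.1942]
ee_rot: [0.018, 1.0, -0.0, -0.0]
contact_force: [0.5, 0.7, -4.0]
gripper_width: 0.0555
```

```bash
python3 look.py w11;python3 - <<'E'
from m import *
c,T=load('w11');crop('w11c.png',c['pixels'],60,200,370,120,2.1)
E
```

```text
t 13.0333 tcp [0.6593 0.1238 0.1942] phi 177.94 z [-1.e-04 -0.e+00 -1.e+00] w 0.0555 F [ 0.5  0.7 -4. ]
```

View pics/w11c.png

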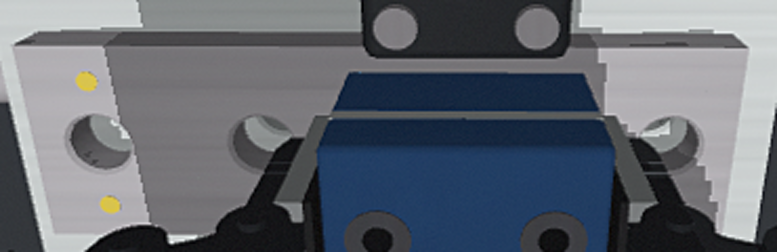

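>>> servo_tool --steps '[{"slide": [0.06, 0, -0.3], "angular": [0, 0, 0], "gripper": 4.6}, {"slide": [0, 0, -0.3], "angular": [0, 0, 0], "gripper": 4.6}, {"slide": [0, 0, -0.2], "angular": [0, 0, 0], "gripper": 4.6}, {"slide": [0, 0, 0], "angular": [0, 0, 0], "gripper": 4.6}, {"slide": [0, 0, 0], "angular": [0, 0, 0], "gripper": 4.6}]'

```text
clock: 13.5
tcp_pos: [0.6596, 0.1237, 0.186]
ee_rot: [0.018, 1.0, -0.0, -0.0]
contact_force: [0.2, -0.6, -4.2]
gripper_width: 0.0552
```

Underside is about 2 mm above the plate with no contact force, so the spigot is in the bore. I finish lowering.

>>> servo_tool --steps '[{"slide": [0, 0, -0.2], "angular": [0, 0, 0], "gripper": 4.6}, {"slide": [0, 0, -0.1], "angular": [0, 0, 0], "gripper": 4.6}, {"slide": [0, 0, 0], "angular": [0, 0, 0], "gripper": 4.6}, {"slide": [0, 0, 0], "angular": [0, 0, 0], "gripper": 4.6}]'

```text
clock: 13.83
tcp_pos: [0.66, 0.1238, 0.1838]
ee_rot: [0.018, 1.0, -0.0, 0.0]
contact_force: [-1.0, -0.7, -2.7]
gripper_width: 0.0552
```

```bash
python3 look.py w12;python3 - <<'E'
from m import *
c,T=load('w12');crop('w12c.png',c['pixels'],60,200,370,120,2.1)
E
```

```text
t 13.8333 tcp [0.66   0.1238 0.1838] phi 177.94 z [ 6.e-04 -1.e-04 -1.e+00] w 0.0552 F [-1.  -0.7 -2.7]
```

View pics/w12c.png

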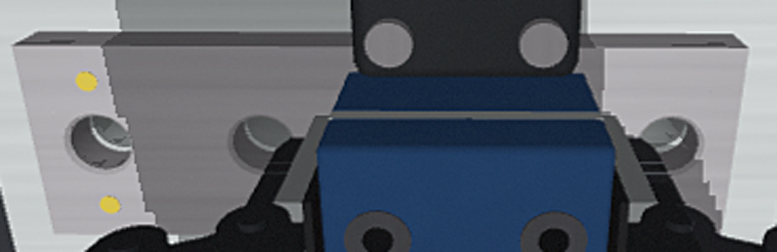

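>>> servo_tool --steps '[{"slide": [0, 0, -0.1], "angular": [0, 0, 0], "gripper": 4.6}, {"slide": [0, 0, 0], "angular": [0, 0, 0], "gripper": 4.6}, {"slide": [0, 0, 0], "angular": [0, 0, 0], "gripper": 4.6}]'

```text
clock: 14.13
tcp_pos: [0.66, 0.1238, 0.1837]
ee_rot: [0.018, 1.0, -0.0, 0.0]
contact_force: [-4.0, 0.0, 3.5]
gripper_width: 0.0551
```

The grip rests at underside z = 0.100, so it is seated. I release, rise, and look from above.

>>> servo_tool --steps '[{"slide": [0, 0, 0], "angular": [0, 0, 0], "gripper": 6}, {"slide": [0, 0, 0], "angular": [0, 0, 0], "gripper": 6.8}, {"slide": [0, 0, 0], "angular": [0, 0, 0], "gripper": 7.2}, {"slide": [0, 0, 1], "angular": [0, 0, 0], "gripper": 7.2}, {"slide": [0, 0, 2.5], "angular": [0, 0, 0], "gripper": 7.2}, {"slide": [0, 0, 3], "angular": [0, 0, 0], "gripper": 7.2}, {"slide": [2, 0, 2.5], "angular": [0, 0, 0], "gripper": 7.2}, {"slide": [2.5, 0, 0], "angular": [0, 0, 0], "gripper": 7.2}, {"slide": [2, 0, 0], "angular": [0, 0, 0], "gripper": 7.2}, {"slide": [0, 0, 0], "angular": [0, 0, 0], "gripper": 7.2}, {"slide": [0, 0, 0], "angular": [0, 0, 0], "gripper": 7.2}, {"slide": [0, 0, 0], "angular": [0, 0, 0], "gripper": 7.2}]'

```text
clock: 15.13
tcp_pos: [0.7241, 0.1238, 0.2719]
ee_rot: [0.018, 1.0, -0.0, -0.001]
contact_force: [0.5, -0.7, -0.2]
gripper_width: 0.072
```

```bash
python3 look.py w13;python3 - <<'E'
from m import *
c,T=load('w13');crop('w13c.png',c['pixels'],120,60,260,100,3)
E
```

```text
t 15.1333 tcp [0.7241 0.1238 0.2719] phi 177.94 z [-0.0017 -0.     -1.    ] w 0.072 F [ 0.5 -0.7 -0.2]
```

View pics/w13.png

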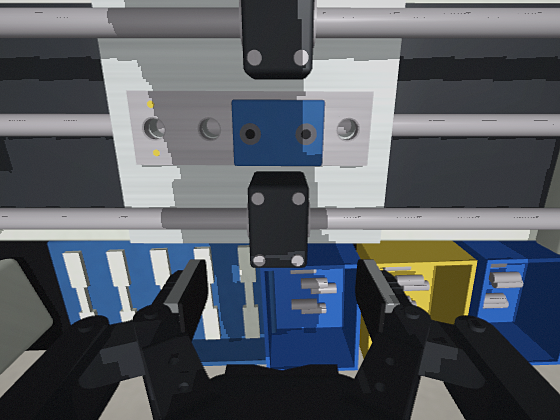

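View pics/w13c.png

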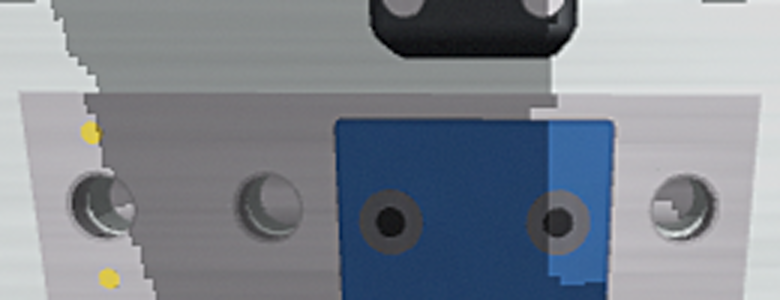

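Run:
```python
from m import *
c,T=load('w13')
for q in [(101.5,205),(269,206),(683.5,206)]: print(onplane(c,((q[0]+.5)/3-.5+120,(q[1]+.5)/3-.5+60),.11,T))
D=r.capture('side');h=cv2.cvtColor(D['pixels'],cv2.COLOR_RGB2HSV)
m=cv2.inRange(h,(5,150,120),(18,255,255)); m[:270]=0;m[350:]=0;m[:,:200]=0;m[:,300:]=0
k=max(cv2.findContours(m,0,1)[0],key=cv2.contourArea); print(cv2.boundingRect(k))
```

```text
[0.6575 0.0342 0.11  ]
[0.6592 0.0744 0.11  ]
[0.6626 0.1738 0.11  ]
(242, 304, 13, 12)
```

The grip's holes are within 0.8 mm of the plate's holes, so it is well seated. Now the drift: I move above the tool block and turn -88° so the jaws open along x.

>>> servo_tool --steps '[{"slide": [-2.3, 1.2, 0], "angular": [0, 0, -7], "gripper": 5}, {"slide": [-2.3, 1.2, 0], "angular": [0, 0, -7], "gripper": 5}, {"slide": [-2.3, 1.2, 0], "angular": [0, 0, -7], "gripper": 5}, {"slide": [-2.3, 1.2, 0], "angular": [0, 0, -7], "gripper": 5}, {"slide": [-2.3, 1.2, 0], "angular": [0, 0, -7], "gripper": 5}, {"slide": [-2.3, 1.2, 0], "angular": [0, 0, -7], "gripper": 5}, {"slide": [-2.3, 1.2, 0], "angular": [0, 0, -7], "gripper": 5}, {"slide": [-2.3, 1.2, 0], "angular": [0, 0, -7], "gripper": 5}, {"slide": [-2.3, 1.2, 0], "angular": [0, 0, -7], "gripper": 5}, {"slide": [-2.3, 1.2, 0], "angular": [0, 0, -7], "gripper": 5}, {"slide": [-2.3, 1.2, 0], "angular": [0, 0, -7], "gripper": 5}, {"slide": [-2.3, 1.2, 0], "angular": [0, 0, -7], "gripper": 5}]'

```text
clock: 16.23
tcp_pos: [0.4466, 0.2679, 0.2723]
ee_rot: [0.685, 0.729, -0.0, -0.0]
contact_force: [0.4, 0.1, 0.7]
gripper_width: 0.05
```

>>> servo_tool --steps '[{"slide": [-0.2, 0, -1.5], "angular": [0, 0, -4], "gripper": 5}, {"slide": [0, 0, -1.5], "angular": [0, 0, 0], "gripper": 5}, {"slide": [0, 0, 0], "angular": [0, 0, 0], "gripper": 5}, {"slide": [0, 0, 0], "angular": [0, 0, 0], "gripper": 5}, {"slide": [0, 0, 0], "angular": [0, 0, 0], "gripper": 5}]'

```text
clock: 16.65
tcp_pos: [0.4469, 0.2677, 0.243]
ee_rot: [0.707, 0.707, 0.0, 0.0]
contact_force: [0.6, -0.1, -0.2]
gripper_width: 0.0503
```

```bash
python3 look.py w14
```

```text
t 16.65 tcp [0.4469 0.2677 0.243 ] phi 89.94 z [ 6.e-04  3.e-04 -1.e+00] w 0.0503 F [ 0.6 -0.1 -0.2]
```

View pics/w14.png

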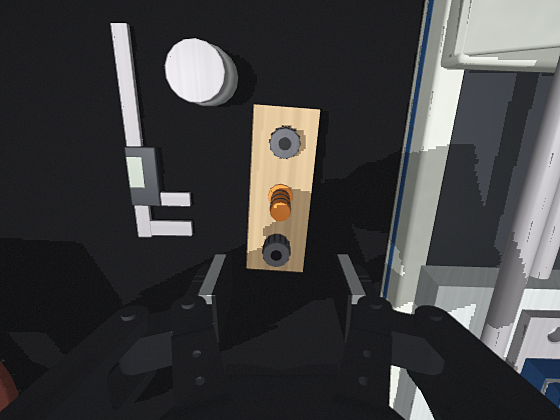

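The view shows the drift handle top at (280,210) and the bolt heads at (285,143) and (276,255). The jar is upper left.

Run:
```python
from m import *
c,T=load('w14');crop('w14c.png',c['pixels'],235,95,100,190,3)
h=cv2.cvtColor(c['pixels'],cv2.COLOR_RGB2HSV)
m=cv2.inRange(h,(3,170,90),(14,255,255)); k=max(cv2.findContours(m,0,1)[0],key=cv2.contourArea); print(cv2.boundingRect(k))
```

```text
(270, 200, 20, 21)
```

View pics/w14c.png

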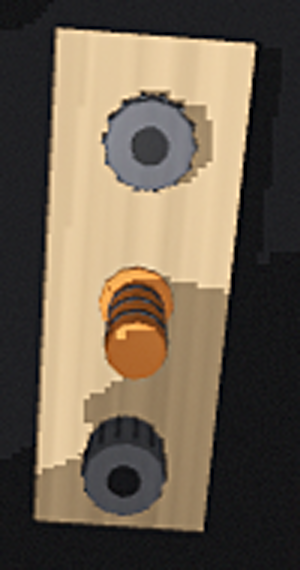

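Run:
```python
from m import *
c,T=load('w14')
f=lambda x,y:((x+.5)/3-.5+235,(y+.5)/3-.5+95)
print('drift top',onplane(c,f(135.5,349),.091,T))
print('bolt far(+y)',onplane(c,f(150,143),.067,T)); print('bolt near(-y)',onplane(c,f(123.5,475),.067,T))
```

```text
drift top [0.4454 0.2707 0.091 ]
bolt far(+y) [0.4491 0.3186 0.067 ]
bolt near(-y) [0.4418 0.2239 0.067 ]
```

>>> servo_tool --steps '[{"slide": [-0.15, 0.3, -2], "angular": [0, 0, 0], "gripper": 4}, {"slide": [0, 0, -3], "angular": [0, 0, 0], "gripper": 4}, {"slide": [0, 0, -3], "angular": [0, 0, 0], "gripper": 4}, {"slide": [0, 0, -2], "angular": [0, 0, 0], "gripper": 4}, {"slide": [0, 0, -1], "angular": [0, 0, 0], "gripper": 4}, {"slide": [0, 0, -0.7], "angular": [0, 0, 0], "gripper": 4}, {"slide": [0, 0, 0], "angular": [0, 0, 0], "gripper": 4}, {"slide": [0, 0, 0], "angular": [0, 0, 0], "gripper": 4}]'

```text
clock: 17.37
tcp_pos: [0.4464, 0.2711, 0.1265]
ee_rot: [0.708, 0.707, 0.001, 0.0]
contact_force: [0.3, 0.1, 0.2]
gripper_width: 0.0399
```

```bash
python3 look.py w15
```

```text
t 17.3667 tcp [0.4464 0.2711 0.1265] phi 89.93 z [ 1.8e-03  8.0e-04 -1.0e+00] w 0.0399 F [0.3 0.1 0.2]
```

View pics/w15.png

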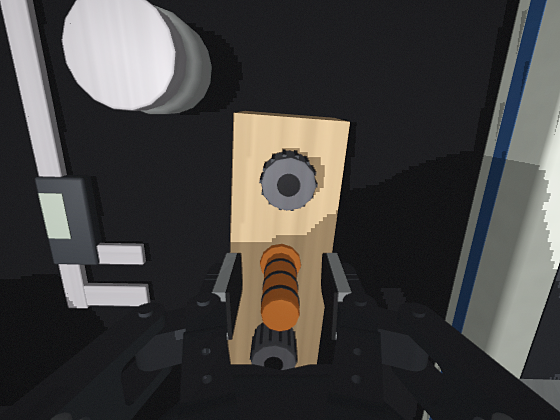

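The handle is between the pads (u=281). I close on it.

>>> servo_tool --steps '[{"slide": [0, 0, -0.1], "angular": [0, 0, 0], "gripper": 2.6}, {"slide": [0, 0, 0], "angular": [0, 0, 0], "gripper": 1.8}, {"slide": [0, 0, 0], "angular": [0, 0, 0], "gripper": 1}, {"slide": [0, 0, 0], "angular": [0, 0, 0], "gripper": 0.8}, {"slide": [0, 0, 0], "angular": [0, 0, 0], "gripper": 0.8}, {"slide": [0, 0, 0], "angular": [0, 0, 0], "gripper": 0.8}]'

```text
clock: 17.92
tcp_pos: [0.4462, 0.2712, 0.1258]
ee_rot: [0.707, 0.707, 0.001, 0.0]
contact_force: [-0.6, -1.0, 5.1]
gripper_width: 0.0148
```

>>> servo_tool --steps '[{"slide": [0, 0, 1], "angular": [0, 0, 0], "gripper": 0.8}, {"slide": [0, 0, 2], "angular": [0, 0, 0], "gripper": 0.8}, {"slide": [0, 0, 3], "angular": [0, 0, 0], "gripper": 0.8}, {"slide": [0, 0, 3.3], "angular": [0, 0, 0], "gripper": 0.8}, {"slide": [0, 0, 3.3], "angular": [0, 0, 0], "gripper": 0.8}, {"slide": [0, 0, 3.3], "angular": [0, 0, 0], "gripper": 0.8}, {"slide": [1, -1.2, 0], "angular": [0, 0, 0], "gripper": 0.8}, {"slide": [2.5, -2.8, 0], "angular": [0, 0, 0], "gripper": 0.8}, {"slide": [2.5, -2.8, 0], "angular": [0, 0, 0], "gripper": 0.8}, {"slide": [2.5, -2.8, 0], "angular": [0, 0, 0], "gripper": 0.8}, {"slide": [2.5, -2.8, 0], "angular": [0, 0, 0], "gripper": 0.8}, {"slide": [2.5, -2.8, 0], "angular": [0, 0, 0], "gripper": 0.8}]'

```text
clock: 18.92
tcp_pos: [0.5806, 0.1173, 0.2833]
ee_rot: [0.707, 0.707, -0.0, -0.0]
contact_force: [0.4, 0.6, -1.0]
gripper_width: 0.0146
```

>>> servo_tool --steps '[{"slide": [2.5, -2.8, 0], "angular": [0, 0, 0], "gripper": 0.8}, {"slide": [2.5, -2.8, 0], "angular": [0, 0, 0], "gripper": 0.8}, {"slide": [2, -2.5, 0], "angular": [0, 0, 0], "gripper": 0.8}, {"slide": [0.6, -0.4, 0], "angular": [0, 0, 0], "gripper": 0.8}, {"slide": [0, 0, 0], "angular": [0, 0, 0], "gripper": 0.8}, {"slide": [0, 0, 0], "angular": [0, 0, 0], "gripper": 0.8}, {"slide": [0, 0, 0], "angular": [0, 0, 0], "gripper": 0.8}]'

```text
clock: 19.5
tcp_pos: [0.6552, 0.0349, 0.2829]
ee_rot: [0.707, 0.707, -0.0, -0.001]
contact_force: [0.3, -0.4, -1.6]
gripper_width: 0.0146
```

```bash
python3 look.py w16;python3 - <<'E'
from m import *
S=r.capture('scene'); crop('s16.png',S['pixels'],260,160,190,140,4)
S=r.capture('side'); crop('d16.png',S['pixels'],110,110,180,140,4)
E
```

```text
t 19.5 tcp [0.6552 0.0349 0.2829] phi 89.99 z [-2.e-03  7.e-04 -1.e+00] w 0.0146 F [ 0.3 -0.4 -1.6]
```

View pics/w16.png

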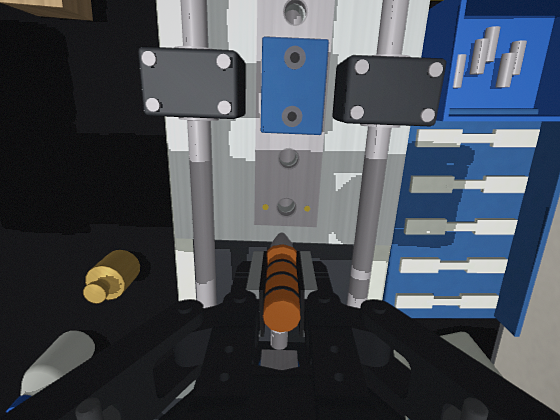

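View pics/s16.png

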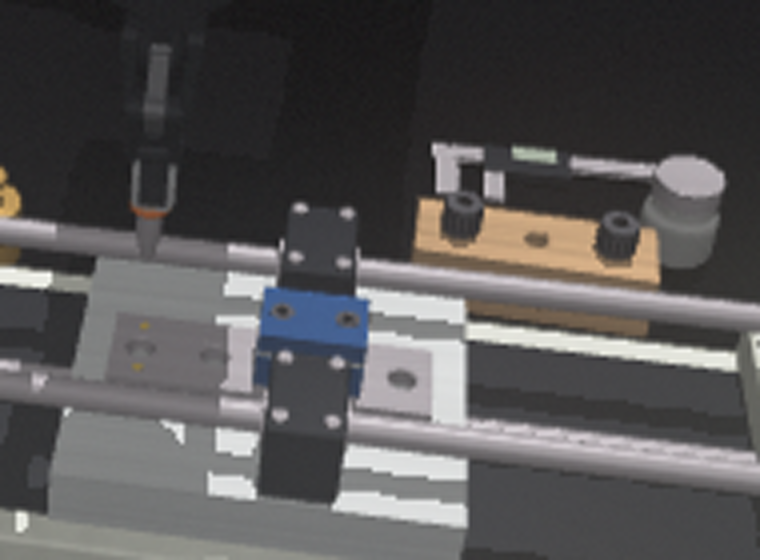

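View pics/d16.png

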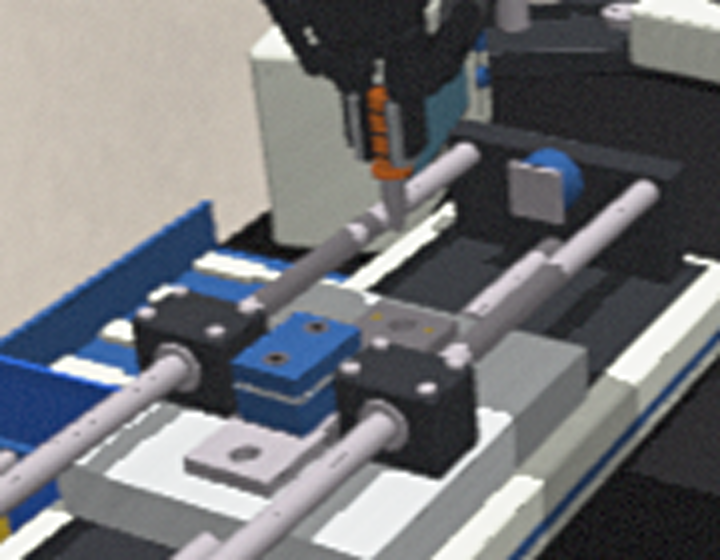

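Run:
```python
from m import *
c,T=load('w16'); 
Tt=T@np.linalg.inv(np.array(r.capture('wrist')['T_tool_cam']))
for z in (.0348,.0768,.0808,.1148): print(z,proj(c,(Tt@np.array([0,0,z,1]))[:3],T))
S=r.capture('scene');D=r.capture('side')
for n,C,o in(('s',S,(260,160)),('d',D,(110,110))):
    for z in (.0348,.0808,.1148):
        p=proj(C,(Tt@np.array([0,0,z,1]))[:3]); print(n,z,(p-np.array(o)+.5)*4-.5)
crop('w16c.png',c['pixels'],230,150,110,200,3)
```

```text
0.0348 [282.5884 314.2056]
0.0768 [282.2565 263.0387]
0.0808 [282.2331 259.4324]
0.1148 [282.0701 234.3005]
s 0.0348 [157.4121 134.6677]
s 0.0808 [152.5514 207.6824]
s 0.1148 [149.1197 259.2294]
d 0.0348 [383.6531  89.8222]
d 0.0808 [392.1981 171.8268]
d 0.1148 [398.234  229.7526]
```

View pics/w16c.png

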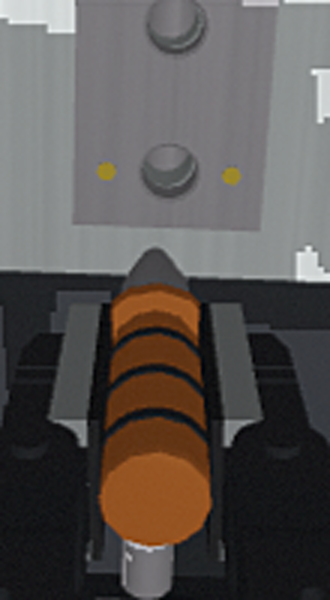

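>>> servo_tool --steps '[{"slide": [0.2, 0, -1.5], "angular": [0, 0, 0], "gripper": 0.8}, {"slide": [0, 0, -1.8], "angular": [0, 0, 0], "gripper": 0.8}, {"slide": [0, 0, -1.2], "angular": [0, 0, 0], "gripper": 0.8}, {"slide": [0, 0, 0], "angular": [0, 0, 0], "gripper": 0.8}, {"slide": [0, 0, 0], "angular": [0, 0, 0], "gripper": 0.8}, {"slide": [0, 0, 0], "angular": [0, 0, 0], "gripper": 0.8}]'

```text
clock: 20.3
tcp_pos: [0.6586, 0.0338, 0.2385]
ee_rot: [0.707, 0.707, 0.0, 0.0]
contact_force: [0.6, 0.3, -0.9]
gripper_width: 0.0145
```

```bash
python3 look.py w17;python3 - <<'E'
from m import *
c,T=load('w16'); print('hole',onplane(c,((169.5)/3-.5+230,(170.5)/3-.5+150),.11,T))
c,T=load('w17'); crop('w17c.png',c['pixels'],230,150,110,200,3)
S=r.capture('scene'); crop('s17.png',S['pixels'],260,190,100,100,6)
S=r.capture('side'); crop('d17.png',S['pixels'],180,120,80,100,6)
E
```

```text
t 20.3 tcp [0.6586 0.0338 0.2385] phi 89.94 z [ 3.e-04 -0.e+00 -1.e+00] w 0.0145 F [ 0.6  0.3 -0.9]
hole [0.6582 0.0348 0.11  ]
```

View pics/w17c.png

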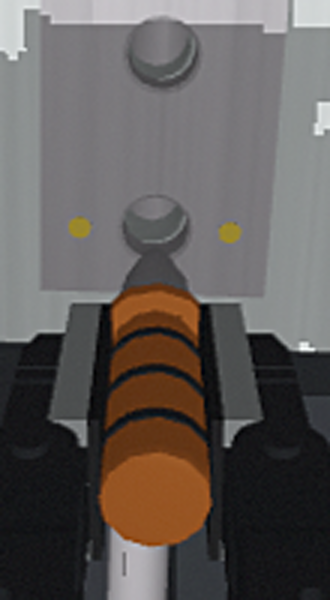

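View pics/s17.png

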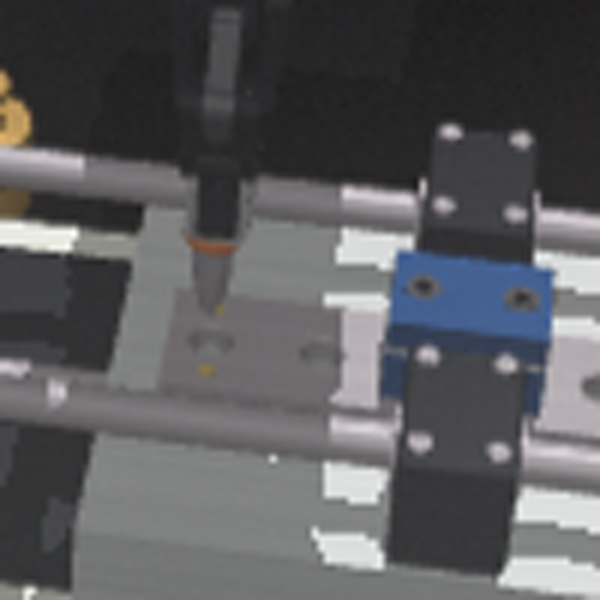

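View pics/d17.png

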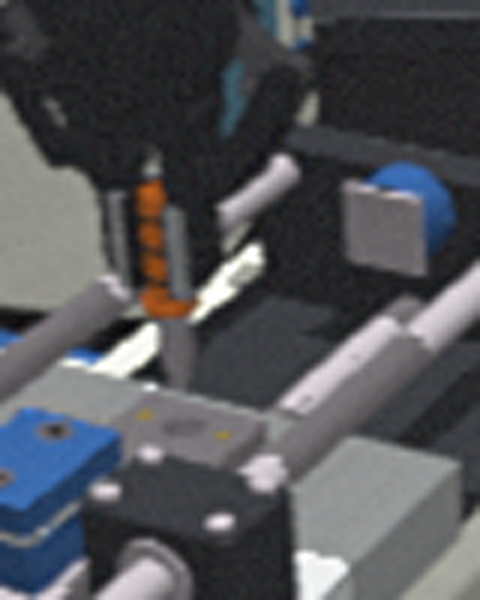

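>>> servo_tool --steps '[{"slide": [-0.05, 0.1, -0.6], "angular": [0, 0, 0], "gripper": 0.8}, {"slide": [0, 0, -0.6], "angular": [0, 0, 0], "gripper": 0.8}, {"slide": [0, 0, -0.6], "angular": [0, 0, 0], "gripper": 0.8}, {"slide": [0, 0, 0], "angular": [0, 0, 0], "gripper": 0.8}, {"slide": [0, 0, 0], "angular": [0, 0, 0], "gripper": 0.8}]'

```text
clock: 20.87
tcp_pos: [0.6571, 0.0348, 0.2191]
ee_rot: [0.707, 0.707, -0.001, -0.001]
contact_force: [0.2, -0.1, -1.2]
gripper_width: 0.0146
```

```bash
python3 look.py w18;python3 - <<'E'
from m import *
c,T=load('w18'); crop('w18c.png',c['pixels'],230,150,110,200,3)
E
```

```text
t 20.8667 tcp [0.6571 0.0348 0.2191] phi 89.94 z [-2.3e-03  1.0e-04 -1.0e+00] w 0.0146 F [ 0.2 -0.1 -1.2]
```

View pics/w18c.png

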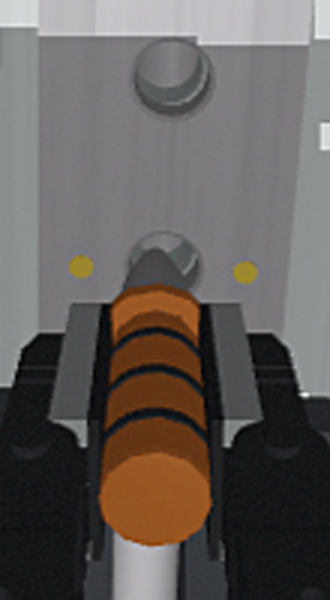

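>>> servo_tool --steps '[{"slide": [0.15, 0, 0], "angular": [0, 0, 0], "gripper": 0.8}, {"slide": [0, 0, -0.5], "angular": [0, 0, 0], "gripper": 0.8}, {"slide": [0, 0, -0.4], "angular": [0, 0, 0], "gripper": 0.8}, {"slide": [0, 0, 0], "angular": [0, 0, 0], "gripper": 0.8}, {"slide": [0, 0, 0], "angular": [0, 0, 0], "gripper": 0.8}]'

```text
clock: 21.33
tcp_pos: [0.6589, 0.0348, 0.2107]
ee_rot: [0.707, 0.707, -0.0, -0.001]
contact_force: [0.1, -0.1, -1.3]
gripper_width: 0.0144
```

```bash
python3 look.py w19;python3 - <<'E'
from m import *
c,T=load('w19'); crop('w19c.png',c['pixels'],230,150,110,200,3)
E
```

```text
t 21.3333 tcp [0.6589 0.0348 0.2107] phi 89.94 z [-1.3e-03  1.0e-04 -1.0e+00] w 0.0144 F [ 0.1 -0.1 -1.3]
```

View pics/w19c.png

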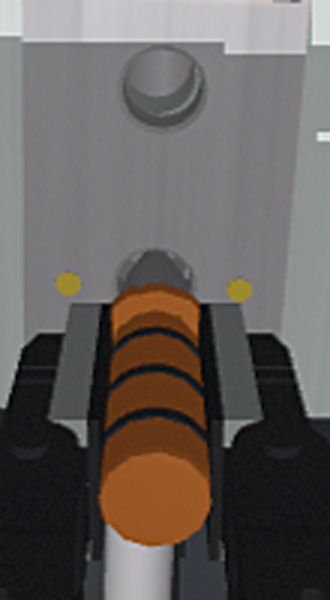

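Aligned in x (hole u=155, drift u=154 in the crop). I continue down while watching the force.

>>> servo_tool --steps '[{"slide": [-0.04, 0, -0.4], "angular": [0, 0, 0], "gripper": 0.8}, {"slide": [0, 0, -0.4], "angular": [0, 0, 0], "gripper": 0.8}, {"slide": [0, 0, 0], "angular": [0, 0, 0], "gripper": 0.8}, {"slide": [0, 0, 0], "angular": [0, 0, 0], "gripper": 0.8}]'

```text
clock: 21.72
tcp_pos: [0.6586, 0.0348, 0.2027]
ee_rot: [0.707, 0.707, -0.0, -0.0]
contact_force: [-0.2, -0.8, -0.8]
gripper_width: 0.0143
```

>>> servo_tool --steps '[{"slide": [0, 0, -0.4], "angular": [0, 0, 0], "gripper": 0.8}, {"slide": [0, 0, 0], "angular": [0, 0, 0], "gripper": 0.8}, {"slide": [0, 0, 0], "angular": [0, 0, 0], "gripper": 0.8}]'

```text
clock: 21.97
tcp_pos: [0.6588, 0.0347, 0.199]
ee_rot: [0.707, 0.707, -0.0, -0.0]
contact_force: [-0.3, -0.7, -2.1]
gripper_width: 0.0146
```

>>> servo_tool --steps '[{"slide": [0, 0, -0.3], "angular": [0, 0, 0], "gripper": 0.8}, {"slide": [0, 0, -0.2], "angular": [0, 0, 0], "gripper": 0.8}, {"slide": [0, 0, 0], "angular": [0, 0, 0], "gripper": 0.8}, {"slide": [0, 0, 0], "angular": [0, 0, 0], "gripper": 0.8}]'

```text
clock: 22.3
tcp_pos: [0.6586, 0.0348, 0.1939]
ee_rot: [0.707, 0.707, -0.0, -0.0]
contact_force: [-1.0, -0.2, -1.3]
gripper_width: 0.0146
```

>>> servo_tool --steps '[{"slide": [0, 0, -0.2], "angular": [0, 0, 0], "gripper": 0.8}, {"slide": [0, 0, -0.15], "angular": [0, 0, 0], "gripper": 0.8}, {"slide": [0, 0, 0], "angular": [0, 0, 0], "gripper": 0.8}, {"slide": [0, 0, 0], "angular": [0, 0, 0], "gripper": 0.8}]'

```text
clock: 22.63
tcp_pos: [0.6587, 0.0348, 0.1909]
ee_rot: [0.707, 0.707, -0.0, -0.0]
contact_force: [-1.5, 0.6, 0.4]
gripper_width: 0.0143
```

>>> servo_tool --steps '[{"slide": [0, 0, -0.2], "angular": [0, 0, 0], "gripper": 0.8}, {"slide": [0, 0, 0], "angular": [0, 0, 0], "gripper": 0.8}, {"slide": [0, 0, 0], "angular": [0, 0, 0], "gripper": 0.8}]'

```text
clock: 22.88
tcp_pos: [0.6588, 0.0348, 0.1908]
ee_rot: [0.707, 0.707, -0.0, -0.0]
contact_force: [-5.8, 0.9, 7.9]
gripper_width: 0.0146
```

```bash
python3 look.py w20;python3 - <<'E'
from m import *
c,T=load('w20'); crop('w20c.png',c['pixels'],230,150,110,200,3)
S=r.capture('scene'); crop('s20.png',S['pixels'],260,190,100,100,6)
S=r.capture('side'); crop('d20.png',S['pixels'],180,120,80,100,6)
E
```

```text
t 22.8833 tcp [0.6588 0.0348 0.1908] phi 89.94 z [-9.e-04  0.e+00 -1.e+00] w 0.0146 F [-5.8  0.9  7.9]
```

View pics/s20.png

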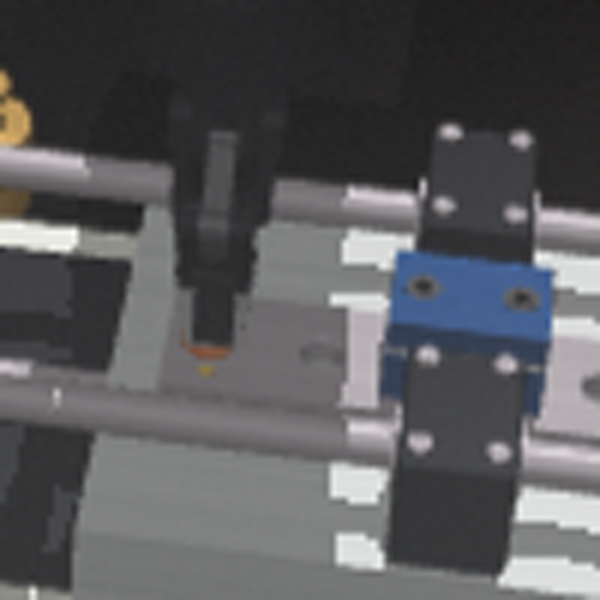

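View pics/d20.png

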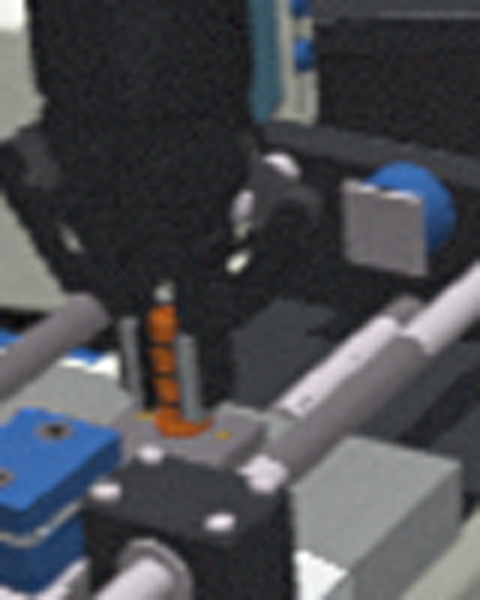

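The collar is on the flange: z stalls at 0.1908 with +8 N. I release and rise.

>>> servo_tool --steps '[{"slide": [0, 0, 0.1], "angular": [0, 0, 0], "gripper": 2}, {"slide": [0, 0, 0], "angular": [0, 0, 0], "gripper": 3}, {"slide": [0, 0, 0], "angular": [0, 0, 0], "gripper": 3.8}, {"slide": [0, 0, 0], "angular": [0, 0, 0], "gripper": 3.8}, {"slide": [0, 0, 1], "angular": [0, 0, 0], "gripper": 3.8}, {"slide": [0, 0, 2.5], "angular": [0, 0, 0], "gripper": 3.8}, {"slide": [0, 0, 3], "angular": [0, 0, 0], "gripper": 3.8}, {"slide": [0, 0, 3], "angular": [0, 0, 0], "gripper": 3.8}, {"slide": [0, 0, 0], "angular": [0, 0, 0], "gripper": 3.8}]'

```text
clock: 23.78
tcp_pos: [0.6628, 0.0346, 0.2943]
ee_rot: [0.707, 0.707, 0.005, 0.006]
contact_force: [1.7, 0.1, 1.2]
gripper_width: 0.0379
```

```bash
python3 look.py w21;python3 - <<'E'
from m import *
S=r.capture('side'); crop('d21.png',S['pixels'],140,130,120,100,6)
E
```

```text
t 23.7833 tcp [0.6628 0.0346 0.2943] phi 89.94 z [ 1.480e-02 -8.000e-04 -9.999e-01] w 0.0379 F [1.7 0.1 1.2]
```

View pics/w21.png

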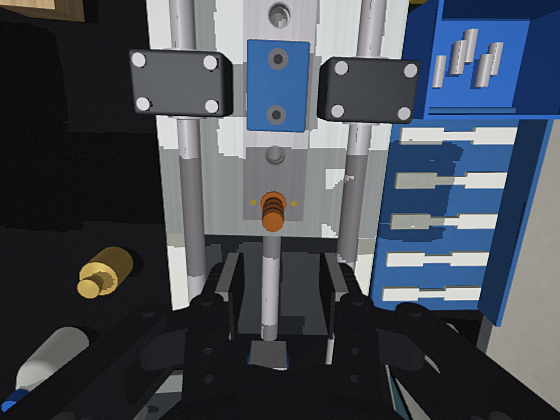

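View pics/d21.png

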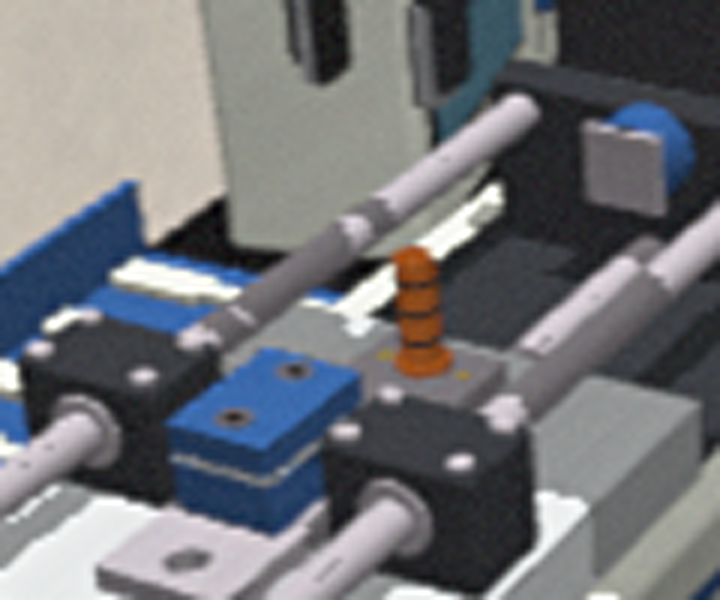

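The drift is home and upright. Next is the first bolt, the -y one at about (0.4416, 0.2236).

>>> servo_tool --steps '[{"slide": [-2.7, 2.36, 0], "angular": [0, 0, 0], "gripper": 5}, {"slide": [-2.7, 2.36, 0], "angular": [0, 0, 0], "gripper": 5}, {"slide": [-2.7, 2.36, 0], "angular": [0, 0, 0], "gripper": 5}, {"slide": [-2.7, 2.36, 0], "angular": [0, 0, 0], "gripper": 5}, {"slide": [-2.7, 2.36, 0], "angular": [0, 0, 0], "gripper": 5}, {"slide": [-2.7, 2.36, 0], "angular": [0, 0, 0], "gripper": 5}, {"slide": [-2.7, 2.36, -2], "angular": [0, 0, 0], "gripper": 5}, {"slide": [-2.7, 2.36, -3], "angular": [0, 0, 0], "gripper": 5}, {"slide": [0, 0, -3], "angular": [0, 0, 0], "gripper": 5}, {"slide": [0, 0, -2], "angular": [0, 0, 0], "gripper": 5}, {"slide": [0, 0, 0], "angular": [0, 0, 0], "gripper": 5}, {"slide": [0, 0, 0], "angular": [0, 0, 0], "gripper": 5}]'

```text
clock: 24.88
tcp_pos: [0.4441, 0.2205, 0.1861]
ee_rot: [0.707, 0.707, -0.002, -0.001]
contact_force: [0.7, -0.5, 0.2]
gripper_width: 0.0497
```

```bash
python3 look.py w22
```

```text
t 24.8833 tcp [0.4441 0.2205 0.1861] phi 89.96 z [-0.005  -0.0017 -1.    ] w 0.0497 F [ 0.7 -0.5  0.2]
```

View pics/w22.png

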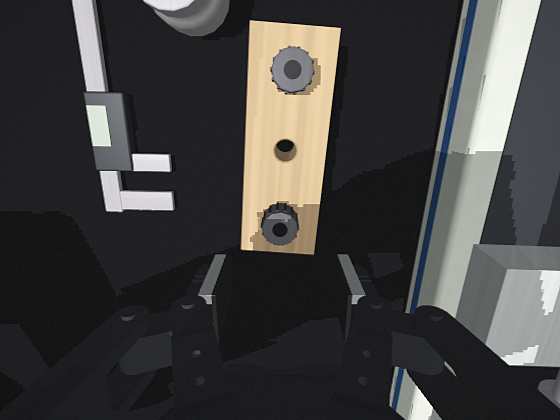

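>>> servo_tool --steps '[{"slide": [-0.2, 0.3, -2], "angular": [0, 0, 0], "gripper": 4.5}, {"slide": [0, 0, -2], "angular": [0, 0, 0], "gripper": 4.5}, {"slide": [0, 0, -1.2], "angular": [0, 0, 0], "gripper": 4.5}, {"slide": [0, 0, -0.6], "angular": [0, 0, 0], "gripper": 4.5}, {"slide": [0, 0, 0], "angular": [0, 0, 0], "gripper": 4.5}, {"slide": [0, 0, 0], "angular": [0, 0, 0], "gripper": 4.5}]'

```text
clock: 25.43
tcp_pos: [0.4451, 0.2241, 0.1314]
ee_rot: [0.708, 0.707, 0.001, 0.0]
contact_force: [-0.1, -0.1, -0.2]
gripper_width: 0.0449
```

```bash
python3 look.py w23
```

```text
t 25.4333 tcp [0.4451 0.2241 0.1314] phi 89.9 z [ 2.e-03  7.e-04 -1.e+00] w 0.0449 F [-0.1 -0.1 -0.2]
```

View pics/w23.png

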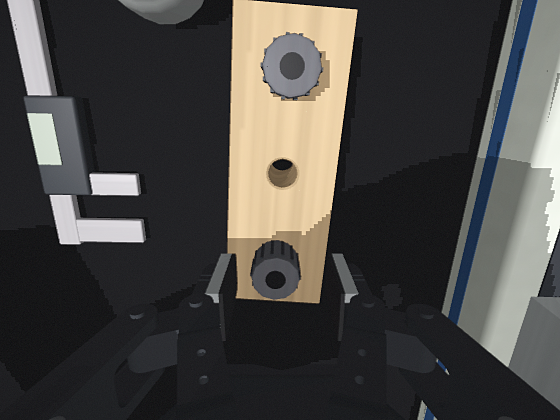

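>>> servo_tool --steps '[{"slide": [-0.3, 0, -0.5], "angular": [0, 0, 0], "gripper": 4.5}, {"slide": [0, 0, -0.5], "angular": [0, 0, 0], "gripper": 4.5}, {"slide": [0, 0, 0], "angular": [0, 0, 0], "gripper": 3.2}, {"slide": [0, 0, 0], "angular": [0, 0, 0], "gripper": 2.6}, {"slide": [0, 0, 0], "angular": [0, 0, 0], "gripper": 1.8}, {"slide": [0, 0, 0], "angular": [0, 0, 0], "gripper": 1.6}, {"slide": [0, 0, 0], "angular": [0, 0, 0], "gripper": 1.6}, {"slide": [0, 0, 0], "angular": [0, 0, 0], "gripper": 1.6}]'

```text
clock: 26.15
tcp_pos: [0.441, 0.224, 0.1204]
ee_rot: [0.707, 0.707, 0.0, 0.0]
contact_force: [0.5, -0.7, 1.1]
gripper_width: 0.022
```

>>> servo_tool --steps '[{"slide": [0, 0, 1.5], "angular": [0, 0, 0], "gripper": 1.6}, {"slide": [0, 0, 3], "angular": [0, 0, 0], "gripper": 1.6}, {"slide": [0, 0, 3.5], "angular": [0, 0, 0], "gripper": 1.6}, {"slide": [0, 0, 3.5], "angular": [0, 0, 0], "gripper": 1.6}, {"slide": [0, 0, 3.5], "angular": [0, 0, 0], "gripper": 1.6}, {"slide": [2.2, -0.5, 1], "angular": [0, 0, 0], "gripper": 1.6}, {"slide": [3.5, -0.9, 0], "angular": [0, 0, 0], "gripper": 1.6}, {"slide": [3.5, -0.9, 0], "angular": [0, 0, 0], "gripper": 1.6}, {"slide": [3.5, -0.9, 0], "angular": [0, 0, 0], "gripper": 1.6}, {"slide": [3.5, -0.9, 0], "angular": [0, 0, 0], "gripper": 1.6}, {"slide": [3.5, -0.9, 0], "angular": [0, 0, 0], "gripper": 1.6}, {"slide": [2.3, 0, 0], "angular": [0, 0, 0], "gripper": 1.6}]'

```text
clock: 27.15
tcp_pos: [0.6634, 0.1718, 0.2792]
ee_rot: [0.708, 0.706, -0.0, 0.001]
contact_force: [-0.4, -0.3, -0.5]
gripper_width: 0.0219
```

>>> servo_tool --steps '[{"slide": [0, 0, 0], "angular": [0, 0, 0], "gripper": 1.6}, {"slide": [0, 0, -1.5], "angular": [0, 0, 0], "gripper": 1.6}, {"slide": [0, 0, -1.5], "angular": [0, 0, 0], "gripper": 1.6}, {"slide": [0, 0, 0], "angular": [0, 0, 0], "gripper": 1.6}, {"slide": [0, 0, 0], "angular": [0, 0, 0], "gripper": 1.6}]'

```text
clock: 27.57
tcp_pos: [0.6587, 0.174, 0.2473]
ee_rot: [0.707, 0.707, -0.002, -0.002]
contact_force: [0.4, -0.7, -0.4]
gripper_width: 0.0217
```

```bash
python3 look.py w24
```

```text
t 27.5667 tcp [0.6587 0.174  0.2473] phi 89.96 z [-5.9e-03 -9.0e-04 -1.0e+00] w 0.0217 F [ 0.4 -0.7 -0.4]
```

View pics/w24.png

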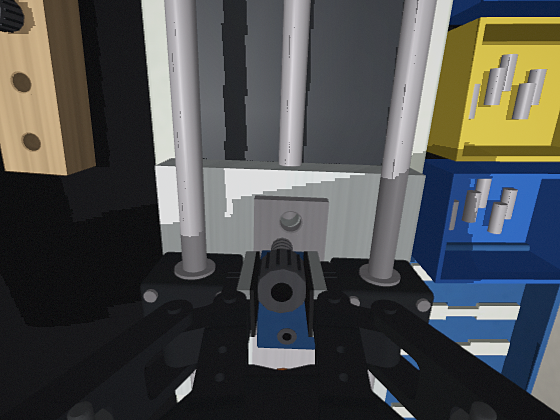

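Run:
```python
from m import *
c,T=load('w24'); crop('w24c.png',c['pixels'],230,180,110,130,4.5)
print(onplane(c,(290.5,220),.11,T))
```

```text
[0.6639 0.1752 0.11  ]
```

View pics/w24c.png

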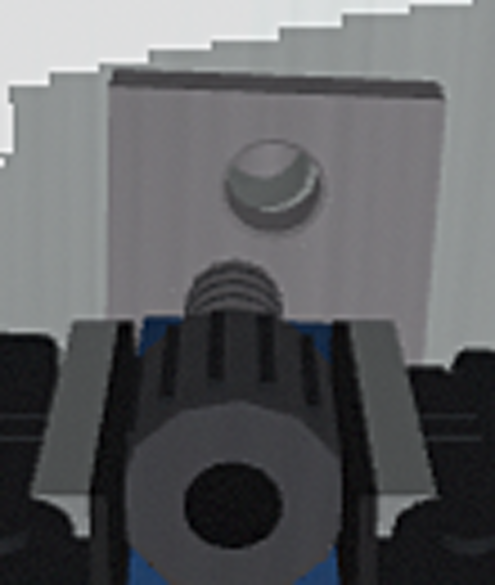

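>>> servo_tool --steps '[{"slide": [0.45, 0, -1], "angular": [0, 0, 0], "gripper": 1.6}, {"slide": [0, 0, -1], "angular": [0, 0, 0], "gripper": 1.6}, {"slide": [0, 0, -0.5], "angular": [0, 0, 0], "gripper": 1.6}, {"slide": [0, 0, 0], "angular": [0, 0, 0], "gripper": 1.6}, {"slide": [0, 0, 0], "angular": [0, 0, 0], "gripper": 1.6}, {"slide": [0, 0, 0], "angular": [0, 0, 0], "gripper": 1.6}]'

```text
clock: 28.12
tcp_pos: [0.6654, 0.174, 0.2253]
ee_rot: [0.707, 0.707, 0.0, 0.0]
contact_force: [1.1, -0.8, -0.6]
gripper_width: 0.0218
```

```bash
python3 look.py w25;python3 - <<'E'
from m import *
c,T=load('w25'); crop('w25c.png',c['pixels'],230,180,110,130,4.5)
S=r.capture('side'); crop('d25.png',S['pixels'],140,150,100,100,6)
E
```

```text
t 28.1167 tcp [0.6654 0.174  0.2253] phi 89.94 z [ 2.e-04  0.e+00 -1.e+00] w 0.0218 F [ 1.1 -0.8 -0.6]
```

View pics/w25c.png

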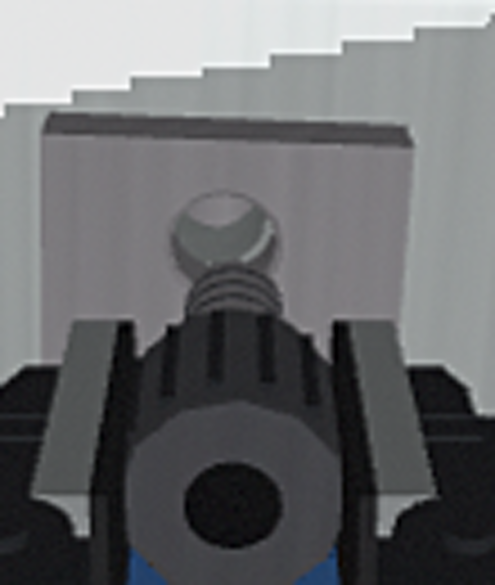

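View pics/d25.png

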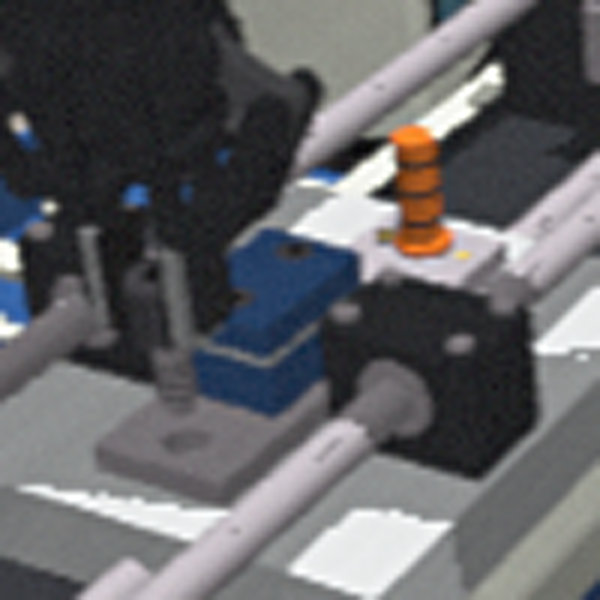

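Run:
```python
from m import *
c,T=load('w25')
print(onplane(c,((225)/4.5-.5+230,(240.5)/4.5-.5+180),.11,T), proj(c,(.6654,.174,.120),T), 'foot seen',((235.5)/4.5-.5+230))
```

```text
[0.6638 0.1748 0.11  ] [282.0276 240.5195] foot seen 281.8333333333333
```

>>> servo_tool --steps '[{"slide": [-0.16, 0.07, 0], "angular": [0, 0, 0], "gripper": 1.6}, {"slide": [0, 0, -0.5], "angular": [0, 0, 0], "gripper": 1.6}, {"slide": [0, 0, 0], "angular": [0, 0, 0], "gripper": 1.6}, {"slide": [0, 0, 0], "angular": [0, 0, 0], "gripper": 1.6}]'

```text
clock: 28.55
tcp_pos: [0.6633, 0.1746, 0.2196]
ee_rot: [0.707, 0.707, -0.0, -0.0]
contact_force: [-1.1, 0.4, -1.3]
gripper_width: 0.0215
```

```bash
python3 look.py w26;python3 - <<'E'
from m import *
c,T=load('w26'); crop('w26c.png',c['pixels'],230,180,110,130,4.5)
E
```

```text
t 28.55 tcp [0.6633 0.1746 0.2196] phi 89.94 z [-1.1e-03 -2.0e-04 -1.0e+00] w 0.0215 F [-1.1  0.4 -1.3]
```

View pics/w26c.png

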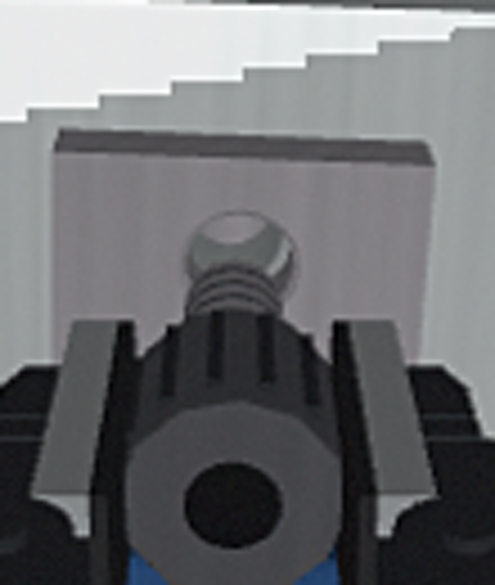

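>>> servo_tool --steps '[{"slide": [0.07, 0, -0.3], "angular": [0, 0, 0], "gripper": 1.6}, {"slide": [0, 0, -0.4], "angular": [0, 0, 0], "gripper": 1.6}, {"slide": [0, 0, 0], "angular": [0, 0, 0], "gripper": 1.6}, {"slide": [0, 0, 0], "angular": [0, 0, 0], "gripper": 1.6}]'

```text
clock: 28.93
tcp_pos: [0.6641, 0.1746, 0.2124]
ee_rot: [0.707, 0.707, -0.001, -0.0]
contact_force: [-0.0, -0.1, -1.1]
gripper_width: 0.0218
```

```bash
python3 look.py w27;python3 - <<'E'
from m import *
c,T=load('w27'); crop('w27c.png',c['pixels'],230,180,110,130,4.5)
E
```

```text
t 28.9333 tcp [0.6641 0.1746 0.2124] phi 89.94 z [-1.3e-03 -2.0e-04 -1.0e+00] w 0.0218 F [-0.  -0.1 -1.1]
```

View pics/w27c.png

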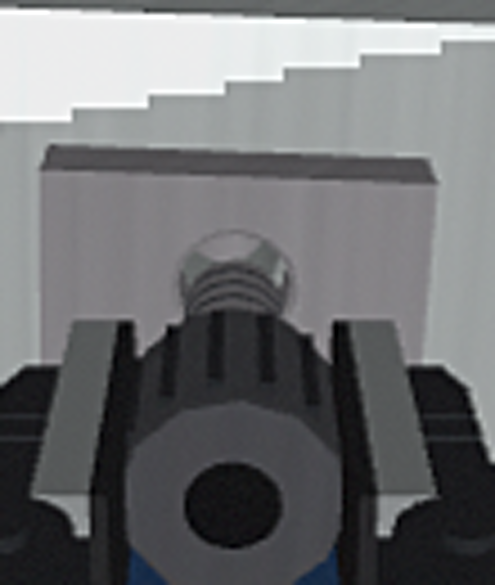

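The foot is in the hole with no contact. I continue down.

>>> servo_tool --steps '[{"slide": [0, 0, -0.4], "angular": [0, 0, 0], "gripper": 1.6}, {"slide": [0, 0, -0.4], "angular": [0, 0, 0], "gripper": 1.6}, {"slide": [0, 0, -0.3], "angular": [0, 0, 0], "gripper": 1.6}, {"slide": [0, 0, 0], "angular": [0, 0, 0], "gripper": 1.6}, {"slide": [0, 0, 0], "angular": [0, 0, 0], "gripper": 1.6}]'

```text
clock: 29.4
tcp_pos: [0.6641, 0.1746, 0.2015]
ee_rot: [0.707, 0.707, -0.0, -0.0]
contact_force: [0.8, -0.4, -1.7]
gripper_width: 0.0216
```

>>> servo_tool --steps '[{"slide": [0, 0, -0.4], "angular": [0, 0, 0], "gripper": 1.6}, {"slide": [0, 0, -0.4], "angular": [0, 0, 0], "gripper": 1.6}, {"slide": [0, 0, -0.4], "angular": [0, 0, 0], "gripper": 1.6}, {"slide": [0, 0, -0.2], "angular": [0, 0, 0], "gripper": 1.6}, {"slide": [0, 0, 0], "angular": [0, 0, 0], "gripper": 1.6}, {"slide": [0, 0, 0], "angular": [0, 0, 0], "gripper": 1.6}]'

```text
clock: 29.9
tcp_pos: [0.664, 0.1747, 0.1872]
ee_rot: [0.708, 0.707, -0.001, -0.001]
contact_force: [-0.8, 0.4, -1.7]
gripper_width: 0.0221
```

>>> servo_tool --steps '[{"slide": [0, 0, -0.15], "angular": [0, 0, 0], "gripper": 1.6}, {"slide": [0, 0, 0], "angular": [0, 0, 0], "gripper": 1.6}, {"slide": [0, 0, 0], "angular": [0, 0, 0], "gripper": 3}, {"slide": [0, 0, 0], "angular": [0, 0, 0], "gripper": 4.4}, {"slide": [0, 0, 0], "angular": [0, 0, 0], "gripper": 4.4}, {"slide": [0, 0, 1], "angular": [0, 0, 0], "gripper": 4.4}, {"slide": [0, 0, 2.5], "angular": [0, 0, 0], "gripper": 4.4}, {"slide": [0, 0, 3], "angular": [0, 0, 0], "gripper": 4.4}, {"slide": [0, 0, 2.5], "angular": [0, 0, 0], "gripper": 4.4}, {"slide": [0, 0, 0], "angular": [0, 0, 0], "gripper": 4.4}]'

```text
clock: 30.73
tcp_pos: [0.6683, 0.1751, 0.2861]
ee_rot: [0.707, 0.707, 0.006, 0.005]
contact_force: [1.2, 0.5, 0.7]
gripper_width: 0.0437
```

```bash
python3 look.py w28;python3 - <<'E'
from m import *
S=r.capture('side'); crop('d28.png',S['pixels'],130,150,120,100,6)
E
```

```text
t 30.7333 tcp [0.6683 0.1751 0.2861] phi 89.94 z [ 0.0148  0.0021 -0.9999] w 0.0437 F [1.2 0.5 0.7]
```

View pics/w28.png

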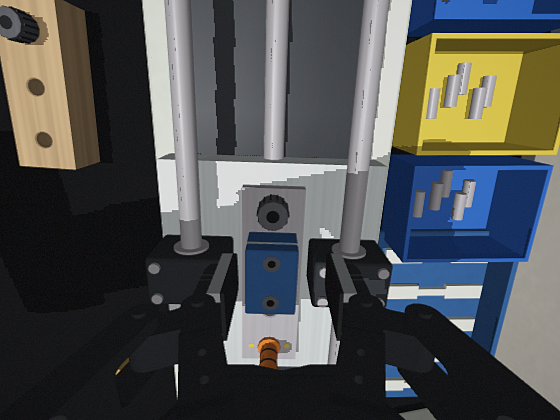

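View pics/d28.png

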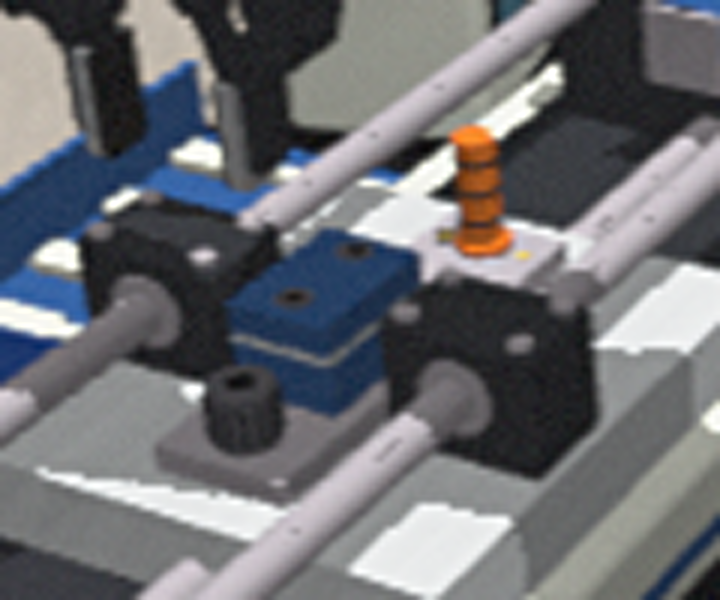

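Bolt 1 is home, its head flat on the flange. Next is bolt 2 at about (0.449, 0.3186).

>>> servo_tool --steps '[{"slide": [-2.7, 1.8, 0], "angular": [0, 0, 0], "gripper": 4.4}, {"slide": [-2.7, 1.8, 0], "angular": [0, 0, 0], "gripper": 4.4}, {"slide": [-2.7, 1.8, 0], "angular": [0, 0, 0], "gripper": 4.4}, {"slide": [-2.7, 1.8, 0], "angular": [0, 0, 0], "gripper": 4.4}, {"slide": [-2.7, 1.8, 0], "angular": [0, 0, 0], "gripper": 4.4}, {"slide": [-2.7, 1.8, 0], "angular": [0, 0, 0], "gripper": 4.4}, {"slide": [-2.7, 1.8, -2], "angular": [0, 0, 0], "gripper": 4.4}, {"slide": [-2.7, 1.8, -3], "angular": [0, 0, 0], "gripper": 4.4}, {"slide": [0, 0, -3], "angular": [0, 0, 0], "gripper": 4.4}, {"slide": [0, 0, -2], "angular": [0, 0, 0], "gripper": 4.4}, {"slide": [0, 0, -1], "angular": [0, 0, 0], "gripper": 4.4}, {"slide": [0, 0, 0], "angular": [0, 0, 0], "gripper": 4.4}]'

```text
clock: 31.83
tcp_pos: [0.4473, 0.3163, 0.1642]
ee_rot: [0.707, 0.707, -0.004, -0.001]
contact_force: [-0.8, 0.0, -0.4]
gripper_width: 0.0439
```

>>> servo_tool --steps '[{"slide": [0, 0, 0], "angular": [0, 0, 0], "gripper": 4.4}, {"slide": [0, 0, 0], "angular": [0, 0, 0], "gripper": 4.4}]'

```text
clock: 32.0
tcp_pos: [0.4512, 0.3178, 0.1696]
ee_rot: [0.708, 0.706, 0.001, 0.0]
contact_force: [-0.3, 0.8, 0.3]
gripper_width: 0.0441
```

```bash
python3 look.py w29
python3 - <<'E'
from m import *
c,T=load('w29'); print(proj(c,(.4490,.3186,.067),T))
E
```

```text
t 32.0 tcp [0.4512 0.3178 0.1696] phi 89.9 z [ 0.002  0.001 -1.   ] w 0.0441 F [-0.3  0.8  0.3]
[278.0624 241.3475]
```

View pics/w29.png

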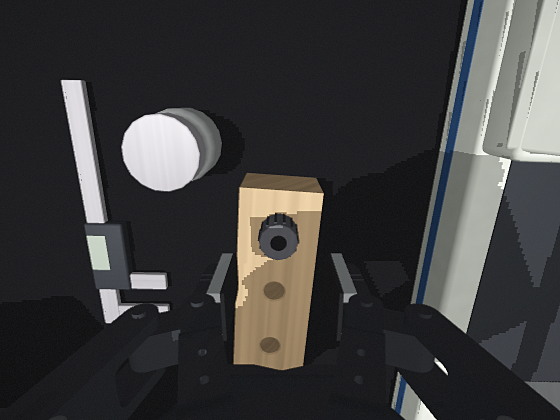

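The head centre is seen at (278,242), as predicted. I descend.

>>> servo_tool --steps '[{"slide": [-0.2, 0.08, -2], "angular": [0, 0, 0], "gripper": 4.4}, {"slide": [0, 0, -1.5], "angular": [0, 0, 0], "gripper": 4.4}, {"slide": [0, 0, -0.7], "angular": [0, 0, 0], "gripper": 4.4}, {"slide": [0, 0, 0], "angular": [0, 0, 0], "gripper": 4.4}, {"slide": [0, 0, 0], "angular": [0, 0, 0], "gripper": 4.4}]'

```text
clock: 32.47
tcp_pos: [0.4486, 0.3186, 0.1271]
ee_rot: [0.708, 0.707, 0.0, 0.0]
contact_force: [-0.1, -0.0, 1.0]
gripper_width: 0.0443
```

>>> servo_tool --steps '[{"slide": [0, 0, -0.6], "angular": [0, 0, 0], "gripper": 4.4}, {"slide": [0, 0, 0], "angular": [0, 0, 0], "gripper": 3.2}, {"slide": [0, 0, 0], "angular": [0, 0, 0], "gripper": 2.6}, {"slide": [0, 0, 0], "angular": [0, 0, 0], "gripper": 1.8}, {"slide": [0, 0, 0], "angular": [0, 0, 0], "gripper": 1.6}, {"slide": [0, 0, 0], "angular": [0, 0, 0], "gripper": 1.6}, {"slide": [0, 0, 0], "angular": [0, 0, 0], "gripper": 1.6}]'

```text
clock: 33.05
tcp_pos: [0.4485, 0.3187, 0.1211]
ee_rot: [0.707, 0.707, 0.001, 0.0]
contact_force: [-0.0, -0.6, 2.8]
gripper_width: 0.0218
```

>>> servo_tool --steps '[{"slide": [0, 0, 1.5], "angular": [0, 0, 0], "gripper": 1.6}, {"slide": [0, 0, 3], "angular": [0, 0, 0], "gripper": 1.6}, {"slide": [0, 0, 3.5], "angular": [0, 0, 0], "gripper": 1.6}, {"slide": [0, 0, 3.5], "angular": [0, 0, 0], "gripper": 1.6}, {"slide": [0, 0, 3.5], "angular": [0, 0, 0], "gripper": 1.6}, {"slide": [1.3, -1.5, 1], "angular": [0, 0, 0], "gripper": 1.6}, {"slide": [2.6, -3, 0], "angular": [0, 0, 0], "gripper": 1.6}, {"slide": [2.6, -3, 0], "angular": [0, 0, 0], "gripper": 1.6}, {"slide": [2.6, -3, 0], "angular": [0, 0, 0], "gripper": 1.6}, {"slide": [2.6, -3, 0], "angular": [0, 0, 0], "gripper": 1.6}, {"slide": [2.6, -3, 0], "angular": [0, 0, 0], "gripper": 1.6}, {"slide": [2.6, -3, 0], "angular": [0, 0, 0], "gripper": 1.6}]'

```text
clock: 34.05
tcp_pos: [0.6174, 0.1219, 0.2793]
ee_rot: [0.707, 0.707, -0.001, -0.001]
contact_force: [0.8, 1.0, -2.0]
gripper_width: 0.0212
```

>>> servo_tool --steps '[{"slide": [2.6, -3, 0], "angular": [0, 0, 0], "gripper": 1.6}, {"slide": [1.6, -1.9, 0], "angular": [0, 0, 0], "gripper": 1.6}, {"slide": [0, 0, 0], "angular": [0, 0, 0], "gripper": 1.6}, {"slide": [0, 0, -1.5], "angular": [0, 0, 0], "gripper": 1.6}, {"slide": [0, 0, -1.5], "angular": [0, 0, 0], "gripper": 1.6}, {"slide": [0, 0, 0], "angular": [0, 0, 0], "gripper": 1.6}, {"slide": [0, 0, 0], "angular": [0, 0, 0], "gripper": 1.6}, {"slide": [0, 0, 0], "angular": [0, 0, 0], "gripper": 1.6}]'

```text
clock: 34.72
tcp_pos: [0.6587, 0.075, 0.2504]
ee_rot: [0.707, 0.707, -0.0, -0.0]
contact_force: [0.2, -0.1, -0.9]
gripper_width: 0.0217
```

```bash
python3 look.py w30;python3 - <<'E'
from m import *
c,T=load('w30'); crop('w30c.png',c['pixels'],230,150,110,160,3.7)
E
```

```text
t 34.7167 tcp [0.6587 0.075  0.2504] phi 89.97 z [-5.e-04  2.e-04 -1.e+00] w 0.0217 F [ 0.2 -0.1 -0.9]
```

View pics/w30c.png

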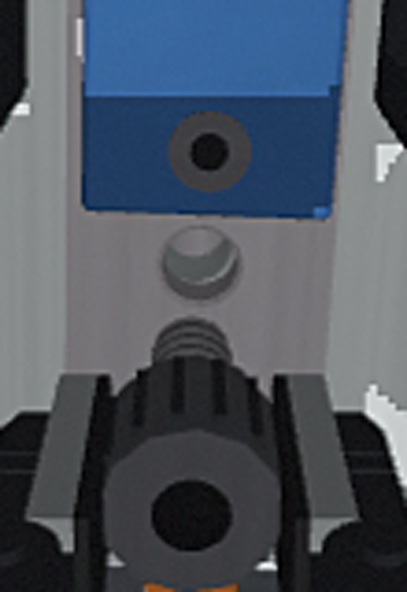

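Run:
```python
from m import *
c,T=load('w30'); print(onplane(c,(283.7,220.7),.11,T))
```

```text
[0.6599 0.0746 0.11  ]
```

>>> servo_tool --steps '[{"slide": [0.13, -0.03, -1], "angular": [0, 0, 0], "gripper": 1.6}, {"slide": [0, 0, -1], "angular": [0, 0, 0], "gripper": 1.6}, {"slide": [0, 0, -0.9], "angular": [0, 0, 0], "gripper": 1.6}, {"slide": [0, 0, 0], "angular": [0, 0, 0], "gripper": 1.6}, {"slide": [0, 0, 0], "angular": [0, 0, 0], "gripper": 1.6}, {"slide": [0, 0, 0], "angular": [0, 0, 0], "gripper": 1.6}]'

```text
clock: 35.27
tcp_pos: [0.6602, 0.0742, 0.221]
ee_rot: [0.707, 0.707, -0.0, -0.0]
contact_force: [0.2, -0.7, -0.6]
gripper_width: 0.0217
```

```bash
python3 look.py w31;python3 - <<'E'
from m import *
c,T=load('w31'); crop('w31c.png',c['pixels'],230,180,110,130,4.5)
E
```

```text
t 35.2667 tcp [0.6602 0.0742 0.221 ] phi 89.94 z [-6.e-04 -0.e+00 -1.e+00] w 0.0217 F [ 0.2 -0.7 -0.6]
```

View pics/w31c.png

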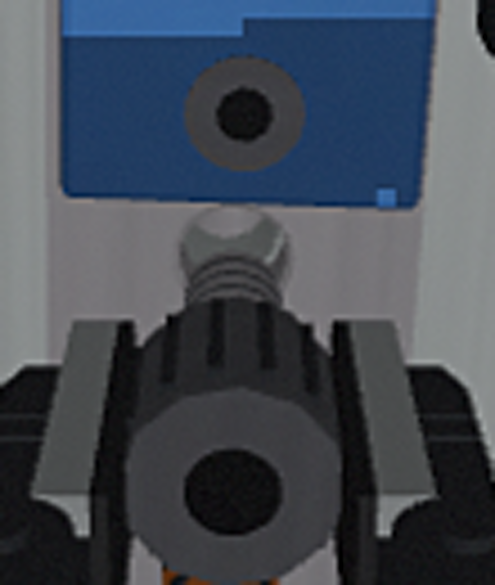

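Aligned. I insert.

>>> servo_tool --steps '[{"slide": [0, 0.03, -0.4], "angular": [0, 0, 0], "gripper": 1.6}, {"slide": [0, 0, -0.4], "angular": [0, 0, 0], "gripper": 1.6}, {"slide": [0, 0, 0], "angular": [0, 0, 0], "gripper": 1.6}, {"slide": [0, 0, 0], "angular": [0, 0, 0], "gripper": 1.6}]'

```text
clock: 35.65
tcp_pos: [0.66, 0.0745, 0.2129]
ee_rot: [0.707, 0.707, -0.0, -0.0]
contact_force: [-0.2, -0.2, -1.1]
gripper_width: 0.0215
```

>>> servo_tool --steps '[{"slide": [0, 0, -0.4], "angular": [0, 0, 0], "gripper": 1.6}, {"slide": [0, 0, -0.4], "angular": [0, 0, 0], "gripper": 1.6}, {"slide": [0, 0, -0.3], "angular": [0, 0, 0], "gripper": 1.6}, {"slide": [0, 0, 0], "angular": [0, 0, 0], "gripper": 1.6}, {"slide": [0, 0, 0], "angular": [0, 0, 0], "gripper": 1.6}]'

```text
clock: 36.07
tcp_pos: [0.66, 0.0744, 0.2018]
ee_rot: [0.708, 0.707, -0.0, -0.0]
contact_force: [-0.2, -0.0, -1.0]
gripper_width: 0.0216
```

>>> servo_tool --steps '[{"slide": [0, 0, -0.4], "angular": [0, 0, 0], "gripper": 1.6}, {"slide": [0, 0, -0.4], "angular": [0, 0, 0], "gripper": 1.6}, {"slide": [0, 0, -0.4], "angular": [0, 0, 0], "gripper": 1.6}, {"slide": [0, 0, -0.2], "angular": [0, 0, 0], "gripper": 1.6}, {"slide": [0, 0, 0], "angular": [0, 0, 0], "gripper": 1.6}, {"slide": [0, 0, 0], "angular": [0, 0, 0], "gripper": 1.6}]'

```text
clock: 36.57
tcp_pos: [0.6602, 0.0744, 0.188]
ee_rot: [0.707, 0.707, -0.0, -0.0]
contact_force: [-0.6, 0.8, -1.2]
gripper_width: 0.0217
```

>>> servo_tool --steps '[{"slide": [0, 0, -0.15], "angular": [0, 0, 0], "gripper": 1.6}, {"slide": [0, 0, 0], "angular": [0, 0, 0], "gripper": 1.6}, {"slide": [0, 0, 0], "angular": [0, 0, 0], "gripper": 3}, {"slide": [0, 0, 0], "angular": [0, 0, 0], "gripper": 4.4}, {"slide": [0, 0, 0], "angular": [0, 0, 0], "gripper": 4.4}, {"slide": [0, 0, 1], "angular": [0, 0, 0], "gripper": 4.4}, {"slide": [0, 0, 2.5], "angular": [0, 0, 0], "gripper": 4.4}, {"slide": [0, 0, 3], "angular": [0, 0, 0], "gripper": 4.4}, {"slide": [0, -2, 2.5], "angular": [0, 0, 0], "gripper": 4.4}, {"slide": [0, -3, 0], "angular": [0, 0, 0], "gripper": 4.4}, {"slide": [0, -3, 0], "angular": [0, 0, 0], "gripper": 4.4}, {"slide": [0, 0, 0], "angular": [0, 0, 0], "gripper": 4.4}]'

```text
clock: 37.57
tcp_pos: [0.6611, -0.0105, 0.2795]
ee_rot: [0.709, 0.705, -0.0, 0.003]
contact_force: [-0.9, 0.6, -0.3]
gripper_width: 0.0439
```

```bash
python3 look.py w32;python3 - <<'E'
from m import *
S=r.capture('side'); cv2.imwrite('pics/d32f.png',S['pixels'][:,:,::-1]);crop('d32.png',S['pixels'],130,150,120,100,6)
S=r.capture('scene'); cv2.imwrite('pics/s32f.png',S['pixels'][:,:,::-1]);crop('s32.png',S['pixels'],260,190,140,110,5.5)
E
```

```text
t 37.5667 tcp [ 0.6611 -0.0105  0.2795] phi 89.72 z [ 0.0037 -0.0038 -1.    ] w 0.0439 F [-0.9  0.6 -0.3]
```

View pics/w32.png

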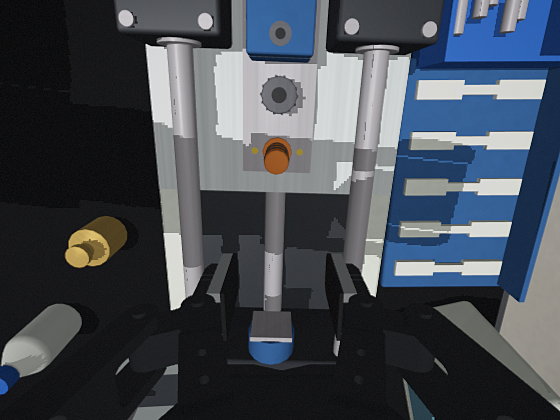

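View pics/d32.png

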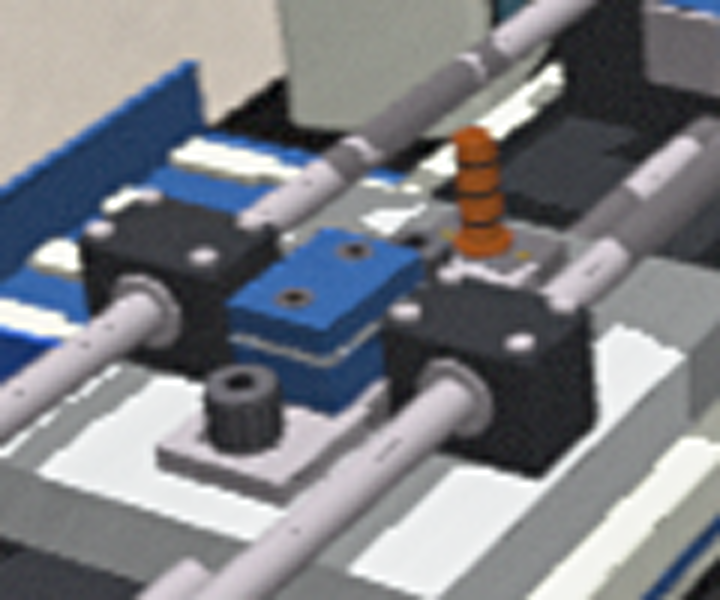

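View pics/s32.png

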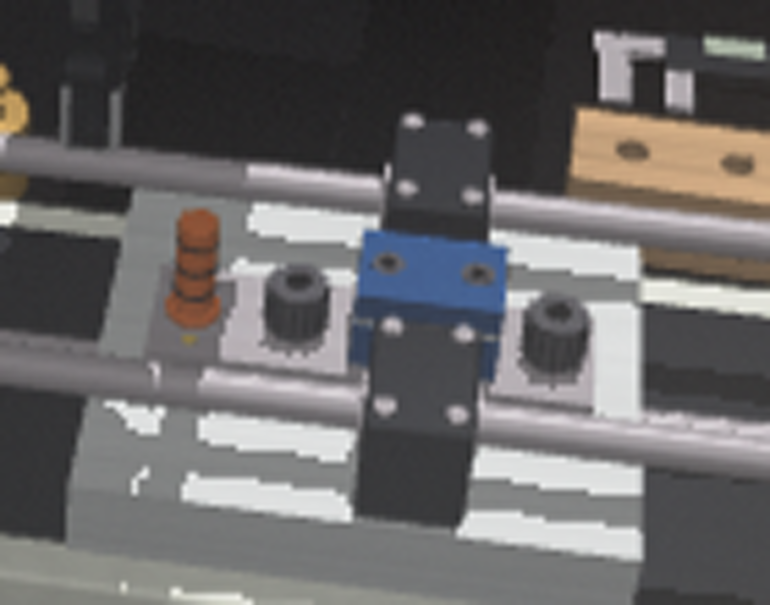

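View pics/s32f.png

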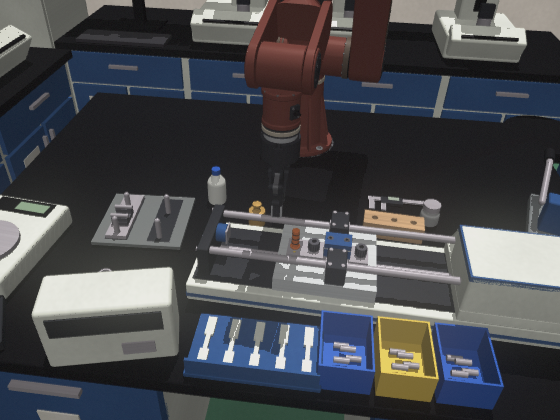

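All three look home. I check the top heights numerically before handing in.

Run:
```python
from m import *
S=r.capture('scene');D=r.capture('side');c,T=load('w32')
f=lambda x,y:((x+.5)/5.5-.5+260,(y+.5)/5.5-.5+190); g=lambda x,y:((x+.5)/6-.5+130,(y+.5)/6-.5+150)
print('b',tri([ray(S,f(298,279)),ray(c,(279,95),T)]))
print('a',tri([ray(S,f(559,308)),ray(D,g(241,381))]))
print('drift',tri([ray(S,f(198,221)),ray(D,g(474,137))]), onplane(S,f(198,221),.156))
print(r.observe()['joint_velocities'].round(3))
```

```text
b (array([0.66  , 0.0734, 0.1335]), [np.float64(0.00027627601892790877), np.float64(0.00027627601892793024)])
a (array([0.6624, 0.1737, 0.133 ]), [np.float64(0.0009355338891135582), np.float64(0.0009355338891134838)])
drift (array([0.6578, 0.0338, 0.1548]), [np.float64(0.0009949263845875902), np.float64(0.0009949263845876201)]) [0.6581 0.0331 0.156 ]
[ 0.01   0.006  0.004 -0.002 -0.001 -0.002]
```

The bolt tops are at 133 mm (132 expected) and the drift top is at 155 mm (156 expected), so all are home. I hand in.

```bash
python3 -c "
from workcell import r
print(r.finish_job(), r.observe()['clock'])"
```

```text
the job is handed in; nothing more can be done
the job is handed in; nothing more can be done
```

The job is done in the order asked and was handed in after about 38 s of the 72 s allowed.

1. **Grip:** I took it from the rack across its width, set it on the bench and took it again by its end faces. It is seated on the spigot with its underside at 100 mm and its holes within 0.8 mm of the carriage's.
2. **Drift:** I pushed it home through the long-end hole until the collar stopped on the flange at about 8 N, then left it in.
3. **Bolts:** I placed both after the drift, in the other two holes.

My last check triangulated the tops from two camera views:

| Part | Measured top (mm) | Expected when home (mm) |
|---|---|---|
| Bolt in hole a | 133.0 | 132 |
| Bolt in hole b | 133.5 | 132 |
| Drift | 154.8 | 156 |

The differences are within the roughly 2 mm camera calibration. Hole positions from the two wrist headings disagreed by about 1 mm in x, so I used the view taken while inserting. In the final scene picture the other things look undisturbed, though I did not measure their positions again. The largest force I read was about 10 N.

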